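Sanitise test plates in the UV unit

ROBOT

A 7-joint arm with a two-finger parallel gripper is mounted at the origin on the work surface. World frame = base frame: x ahead of the robot, y to its left, z up, the work surface at z = 0. Lengths are in mm, angles in rad, forces in N, time in s.
With the tool pointing down it reaches from about 400 to 850 mm from the base axis. Payload 4.4 kg.
Tool frame: the origin (TCP) lies midway between the tips of the shut fingers; the grasp point (between the pads) lies 19 mm behind it; x points along the fingers, y is the direction in which the jaws open and shut, and the axes are right-handed (so a half turn about x gives the same grasp; the last joint's range is limited). The gripper opens to 94 mm and grips with 3 to 60 N. Pads are 16 mm wide; open, the fingers measure 119 mm over their backs; the gripper's body (75 mm by 177 mm) begins 78 mm behind the grasp point.
Start: joints at [1.135, 0.628, 0.038, 1.517, -0.027, 0.996, -0.02], TCP at [234.958, -606.063, 205.478] pointing down, gripper open.
Joint ranges: [-3.06, 3.06], [-0.37, 2.12], [-1.25, 1.32], [0.18, 2.47], [-1.1, 4.24], [0.23, 1.98], [-2.94, 2.94]. Speed limits (rad/s): [2.57, 2.57, 3.14, 3.14, 3.14, 3.14, 3.14].

INTERFACE

Orientations are given as a rotation vector (axis times angle).
In Python, from workcell import get_obs, camera, finish_job gives the robot as it stands. The module is installed in compiled form; this text tells all that it offers.
- The arm moves only by the tool drive_tool, never from a script. Its argument "rows" is a list of rows, each a list of 6 numbers: the shift along the tool's x, y, z in mm, then the turn, a rotation vector about the tool's x, y, z in degrees. A call has 1 to 20 rows; each row is the pose to reach, as a shift and turn from the pose measured when the call began, along the tool's axes at that moment; what a row does not reach only later rows make up. A row lasts 1/12 s, in which the tool goes at most 41.7 mm and 7.16 degrees, less where a joint would pass 70% of its speed; a pose out of reach is approached as far as the arm can. A call with a gripper value outside its range is refused whole. "jaw" is the finger opening in mm, from 0 to 94, set as the call begins (left out, the last holds). The fingers move at their own pace and stop on an object; "newtons" is the grip in N (left out, the last holds). Time passes only in rows, so rows that repeat a pose let the fingers close. It gives the time, the measured TCP pose, the force and the opening at its end, in the units of the state.
- get_obs(): the state, without advancing time (a new reading comes with each control period).
- camera(name): name is "side" or "top" or "wrist"; returns a dict with "image" (384x512x3 uint8, red, green, blue), "vertical_fov" (degrees; the focal length in pixels is half the picture's height over the tangent of half this angle, whatever the lens; pixels are square), "cx", "cy" (the principal point, pixels), "T" (4x4, takes a point from camera to world coordinates). Camera axes: x right, y down, z forward; pixel columns grow to the right and rows downward; lengths in mm; the calibration is good to about 2 mm. The wrist camera is an equidistant fisheye: a pixel r from the principal point sees the ray r / f radians off the axis. A picture is of the moment at which its call begins. There is no depth.
- finish_job(): hands the job in, once; it reports no verdict.
The state is a dict: "time_s": time; "qpos": joint angles; "dq": joint speeds; "joint_torque": joint torques, N m; "ee_pos": TCP position; "tcp_rot": TCP orientation; "wrist_force": force on the tool from outside, world axes, zero at the start; "moment": the same for the moment, N m; "gripper_width": opening from 0.0 (shut) to 1.0 (fully open).
Only numpy, scipy, OpenCV 4.12 (cv2) and the standard library are available. Lean on these libraries where they do the work, as an engineer would, in place of code of your own. Each camera call takes 0.05 s, during which the arm holds its last target.

TASK

Draw every glass plate up out of the slotted stand by its top edge and lower it upright, without dropping it, into a slot of the UV unit until it rests on the slot's floor, stand the UV meter wholly on its round dock pad, and set the dose sleeve to 4. Only when all that is done, pull the shutter knob out to its stop, push it fully home again, and then turn the dose sleeve back to 0. At the end plates and meter must still be in their places; keep the plates upright throughout and do not disturb the jar, the bottle or the beaker.

Things in the scene. Friction and masses are not known exactly. Their poses are not given: they have to be found in the camera images.
- plate1: Opal-glass plate, white, 90 mm wide (its x), 8 mm thick (its y), 90 mm tall (its z), about 160 g; origin at the centre of its lower edge. At the start it stands upright in one of the stand's slots, rising 55 mm above the stand's top. Two or three of the four plates are present.
- plate2: Opal-glass plate, white, 90 mm wide (its x), 8 mm thick (its y), 90 mm tall (its z), about 160 g; origin at the centre of its lower edge. At the start it stands upright in one of the stand's slots, rising 55 mm above the stand's top. Two or three of the four plates are present.
- plate3: Opal-glass plate, white, 90 mm wide (its x), 8 mm thick (its y), 90 mm tall (its z), about 160 g; origin at the centre of its lower edge. At the start it stands upright in one of the stand's slots, rising 55 mm above the stand's top. Two or three of the four plates are present.
- plate4: Opal-glass plate, white, 90 mm wide (its x), 8 mm thick (its y), 90 mm tall (its z), about 160 g; origin at the centre of its lower edge. At the start it stands upright in one of the stand's slots, rising 55 mm above the stand's top. Two or three of the four plates are present.
- rack: Grey slotted stand, fixed, 112 mm (x) by 158 mm (y) by 45 mm tall; origin at the centre of its underside. Four slots run along its x, each 97 mm long, 13 mm wide and 35 mm deep (floor 10 mm above the bench), centred at y = -57, -19, 19 and 57 mm.
- unit: White UV unit, fixed, 160 mm (x) by 280 mm (y, from -150 to +130) by 80 mm tall; origin on its underside. On top, at its +y end, are three slots for plates; at its -y end the dose sleeve on a round number plate (136 mm across); the shutter knob is on its front (-x face) below the slots.
- bay (a point): Centre of the floor of the UV unit's middle slot, 45 mm above the bench, axes as the unit's. The three slots run along x, each 103 mm long, 17 mm wide and 35 mm deep, centred at y = -38, 0 and 38 mm from here; a plate may go in any of them, one to a slot, and then rises 55 mm above the unit's top.
- sleeve (a joint): Dose sleeve's turn, rad, clockwise seen from above. It clicks at ten values, 0 to 9: the number times 0.5236 (30 degrees). The numbers stand round the fixed plate; a white pointer on the sleeve shows the value. In the unit's frame the pointer's direction is 135 degrees (counter-clockwise from +x) at 0, 15 degrees at 4 and -135 degrees at 9.
- sleeve_grip (a point): On the sleeve's upright axis, 105 mm above the bench, 20 mm below the sleeve's top. The sleeve is a black ribbed upright cylinder 44 mm across, 42 mm tall, on a thin skirt 64 mm across; turns easily past its clicks (about 0.1 N m). This point turns with the sleeve.
- shutter (a joint): Shutter knob's travel, m: 0 fully home, 0.040 pulled out to its stop (towards the unit's -x). A catch must be passed near each end (about 5 N).
- knob_grip (a point): Centre of the bare aluminium shutter knob, 36 mm above the bench; it moves with the knob. The knob is a cylinder lying along the unit's x, 32 mm across and 28 mm long, with a 38 mm flange 5 mm thick at its outer end, on a thin stem; at home there are 31 mm of stem between it and the unit.
- meter: UV meter: loose aluminium puck 56 mm across and 40 mm tall with a small white dome on top (46 mm in all), about 220 g; origin at the centre of its underside.
- pad: The meter's round dock pad, flat on the bench: a steel-rimmed grey disc 100 mm across and only 1 mm thick, fixed; origin at its centre. The meter stands at bench height on it.
- jar: Bystander: white jar, 72 mm across and 75 mm tall; origin at its underside.
- bottle: Bystander: amber bottle, 60 mm across and 150 mm tall; origin at its underside.
- beaker: Bystander: glass beaker, 72 mm across and 90 mm tall; origin at its underside.
Mind the look-alikes: they are no part of the job. Of the things shaped like the meter, the aluminium one is meant.

How it is judged:
By the outcome, as a careful person would: the job done as asked, in the order asked, and still so for the second after the job is handed in, with the robot touching nothing.
Of plate1, plate2, plate3, plate4 only 2 to 3 are there at a start; the rules pass over those that are not, and their reading is None.
At some moment in a run one of meter may be knocked a few centimetres aside while the robot is not near it.
It also fails if it takes over 210 s, if anything falls off the work surface, if the arm or the gripper's body presses on something with over 40 N, if the wrist force passes 120 N, or if a joint passes its speed limit or range.

## Working session

There is one attempt and no reset: what is moved stays moved. The work goes in short steps, Python scripts to look and compute and a tool call to move; the robot and the scene stay as the last step left them, time stands still between calls to the robot, and variables do not carry over. Pictures are saved under pics/ and viewed, and the job is handed in when it is done.

Besides the shell and the picture viewer there is one more tool, called after ">>>" as name([rows], argument=value, ...), one row to a line, values as JSON. drive_tool: Moves the arm, as the interface text tells. Its arguments: {"type":"object","properties":{"rows":{"type":"array","items":{"type":"array","items":{"type":"number"}}},"jaw":{"type":"number"},"newtons":{"type":"number"}},"required":["rows"]}

```bash
mkdir -p pics; ls; cat > h.py <<'E'
import numpy as np, cv2
from scipy.spatial.transform import Rotation as R
from workcell import get_obs, camera
def snap(name,fn=None):
    c=camera(name); 
    if fn: cv2.imwrite('pics/'+fn,c['image'][:,:,::-1])
    np.savez('pics/'+name+'_last.npz',image=c['image'],fov=c['vertical_fov'],cx=c['cx'],cy=c['cy'],T=c['T'])
    return c
def load(name):
    d=np.load('pics/'+name+'_last.npz'); return dict(image=d['image'],vertical_fov=float(d['fov']),cx=float(d['cx']),cy=float(d['cy']),T=d['T'])
def foc(c): return c['image'].shape[0]/2/np.tan(np.radians(c['vertical_fov'])/2)
def ray(c,u,v,fish=False):
    f=foc(c); d=np.array([u-c['cx'],v-c['cy']])
    if fish:
        r=np.hypot(*d); th=r/f; k=np.sin(th)/r if r>0 else 0
        dc=np.array([d[0]*k,d[1]*k,np.cos(th)])
    else: dc=np.array([d[0]/f,d[1]/f,1.])
    return c['T'][:3,3], c['T'][:3,:3]@dc
def at_z(c,u,v,z,fish=False):
    o,d=ray(c,u,v,fish); return o+d*(z-o[2])/d[2]
def proj(c,p,fish=False):
    T=c['T']; q=T[:3,:3].T@(np.asarray(p,float)-T[:3,3]); f=foc(c)
    if fish:
        r=np.hypot(q[0],q[1]); th=np.arctan2(r,q[2]); k=f*th/max(r,1e-9)
        return np.array([c['cx']+q[0]*k,c['cy']+q[1]*k])
    return np.array([c['cx']+f*q[0]/q[2],c['cy']+f*q[1]/q[2]])
def crop(c,u0,v0,u1,v1,s,fn):
    im=c['image'][v0:v1,u0:u1,::-1]; cv2.imwrite('pics/'+fn,cv2.resize(im,None,fx=s,fy=s,interpolation=cv2.INTER_CUBIC))
def st():
    o=get_obs(); print('t',round(o['time_s'],2),'pos',np.round(o['ee_pos'],1),'rot',np.round(o['tcp_rot'],3),'F',np.round(o['wrist_force'],1),'w',round(o['gripper_width'],3),'q',np.round(o['qpos'],2)); return o
def rows(target,targR=None):
    """shift in tool axes, rotvec deg"""
    o=get_obs(); A=R.from_rotvec(o['tcp_rot'])
    s=A.inv().apply(np.asarray(target,float)-o['ee_pos'])
    w=(A.inv()*targR).as_rotvec(degrees=True) if targR is not None else np.zeros(3)
    return np.round(np.r_[s,w],1)
E
python3 - <<'E'
from h import *
for n in('top','side','wrist'):
    c=snap(n,n+'0.png'); print(n,c['vertical_fov'],c['cx'],c['cy'],c['T'].round(3).tolist())
o=st(); print(R.from_rotvec(o['tcp_rot']).as_matrix().round(3))
E
```

```text
pics
top 49.03476293636438 251.65397530201395 196.9988606964 [[-0.004, -0.984, 0.179, 310.161], [-1.0, 0.004, -0.002, -34.714], [0.001, -0.179, -0.984, 1503.294], [0.0, 0.0, 0.0, 1.0]]
side 55.91142582030863 253.06151095277238 192.75142363981203 [[-0.942, -0.213, 0.259, 240.046], [-0.335, 0.62, -0.709, 811.145], [-0.01, -0.755, -0.656, 887.854], [0.0, 0.0, 0.0, 1.0]]
wrist 65.70646984690485 259.55685737932276 199.03788623511326 [[0.361, -0.903, -0.231, 302.183], [-0.932, -0.351, -0.087, -579.793], [-0.002, 0.247, -0.969, 383.617], [0.0, 0.0, 0.0, 1.0]]
t 0.15 pos [ 234.8 -605.6  204.8] rot [ 2.02   0.379 -2.02 ] F [-0.4  0.3  0.1] w 0.999 q [ 1.14  0.63  0.04  1.52 -0.03  1.   -0.02]
[[-0.001  0.361 -0.932]
 [ 0.001 -0.932 -0.361]
 [-1.    -0.001  0.   ]]
```

View pics/top0.png

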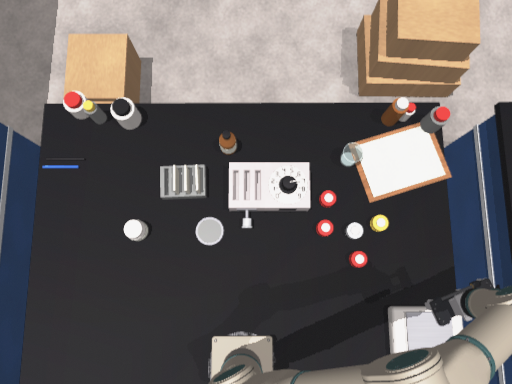

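View pics/side0.png

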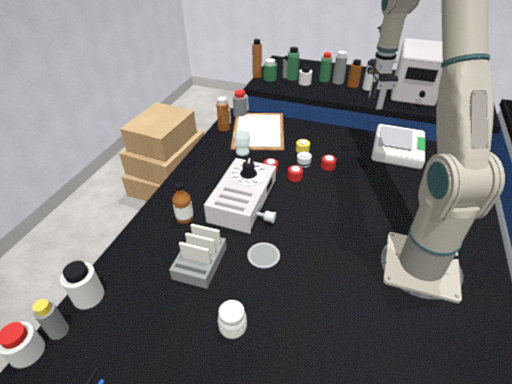

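View pics/wrist0.png

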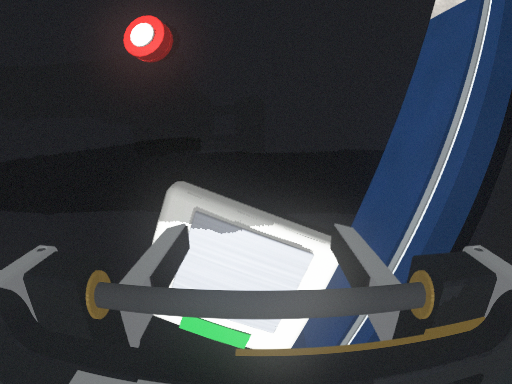

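```bash
python3 - <<'E'
from h import *
c=load('top'); crop(c,150,120,250,245,6,'t1.png'); crop(c,220,140,320,240,6,'t2.png'); crop(c,305,130,405,280,4,'t3.png')
E
```

```text
(no output)
```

View pics/t1.png

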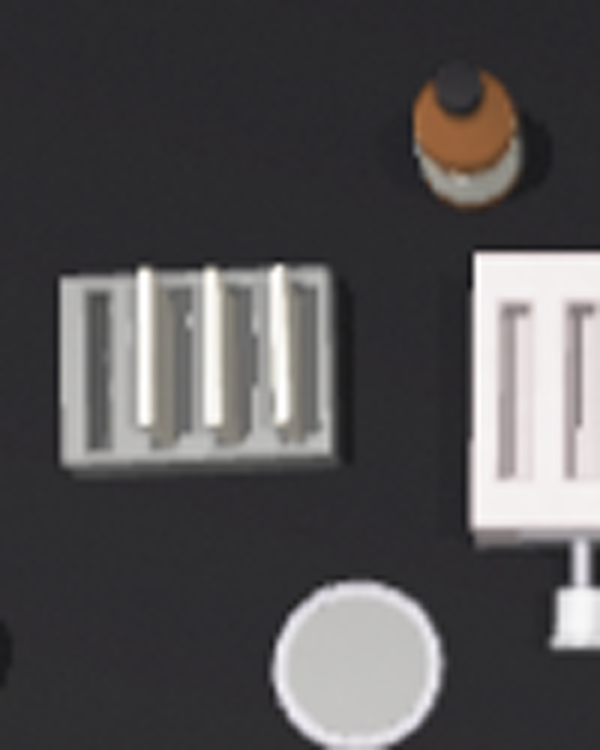

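View pics/t2.png

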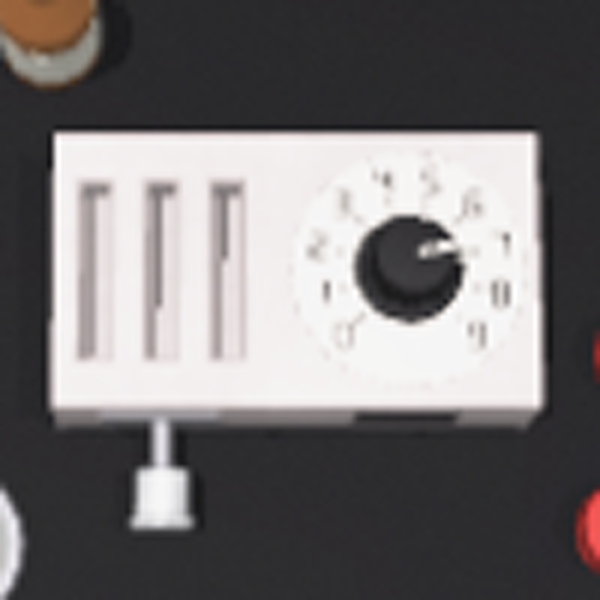

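View pics/t3.png

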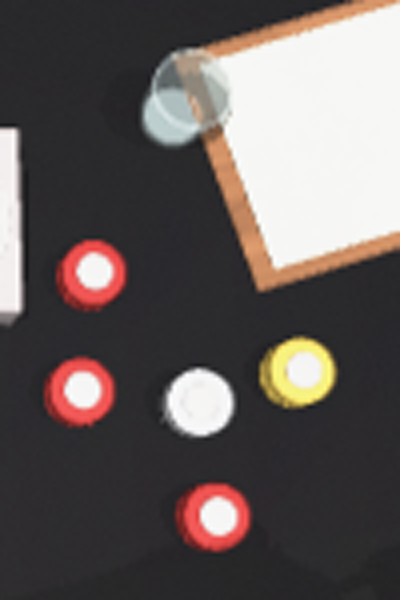

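```bash
python3 - <<'E'
from h import *
c=load('top')
def t2(X,Y,z): return at_z(c,220+X/6-.5+.08,140+Y/6-.42,z)
def t1(X,Y,z): return at_z(c,150+X/6-.42,120+Y/6-.42,z)
def t3(X,Y,z): return at_z(c,305+X/4-.38,130+Y/4-.38,z)
print('unit corners'); P=[t2(*p,80) for p in [(52,131),(538,131),(545,409),(50,409)]]
for p in P: print(p.round(1))
for n,p in zip('abc',[(79,182,112,360),(145,182,178,360),(211,182,244,360)]):
    print('slot',t2((p[0]+p[2])/2,(p[1]+p[3])/2,80).round(1))
print('sleeve top',t2(409,262,125).round(1), 'ring',t2(413,268,80).round(1))
print('knob flange',t2(162,522,36).round(1),'knob',t2(162,498,36).round(1))
print('rack'); 
for p in [(60,277),(331,268),(333,457),(62,466)]: print(t1(*p,45).round(1))
print('plates top ends')
for p in [(145,268),(149,427),(211,268),(214,427),(279,266),(284,424)]: print(t1(*p,100).round(1))
print('pad',t1(358,663,1).round(1))
print('meter top',t3(203,398,46).round(1),'body',t3(199,402,40).round(1))
print('bottle cap', t1(460,88,150).round(1)); print('beaker', t3(190,88,90).round(1))
s=load('side'); crop(s,130,110,350,260,3.6,'s1.png'); crop(s,150,210,300,330,5,'s2.png')
for i in (0,1): pass
E
```

```text
unit corners
[696.3  43.3  80. ]
[ 695.2 -239.4   80. ]
[ 531.6 -238.8   80. ]
[532.6  43.5  80. ]
slot [612.9  17.8  80. ]
slot [612.8 -20.2  80. ]
slot [612.7 -58.2  80. ]
sleeve top [ 607.9 -158.8  125. ] ring [ 614.  -165.1   80. ]
knob flange [472.6 -19.8  36. ] knob [486.7 -19.8  36. ]
rack
[690.7 290.2  45. ]
[695.6 129.1  45. ]
[581.2 126.1  45. ]
[576.4 285.   45. ]
plates top ends
[681.5 229.4 100. ]
[588.6 224.5 100. ]
[681.3 191.6 100. ]
[588.5 187.7 100. ]
[682.4 152.7 100. ]
[590.1 148.1 100. ]
pad [464.4 114.1   1. ]
meter top [ 461.2 -397.6   46. ] body [ 458.4 -395.4   40. ]
bottle cap [771.5  46.8 150. ]
beaker [ 727.2 -388.3   90. ]
```

View pics/s1.png

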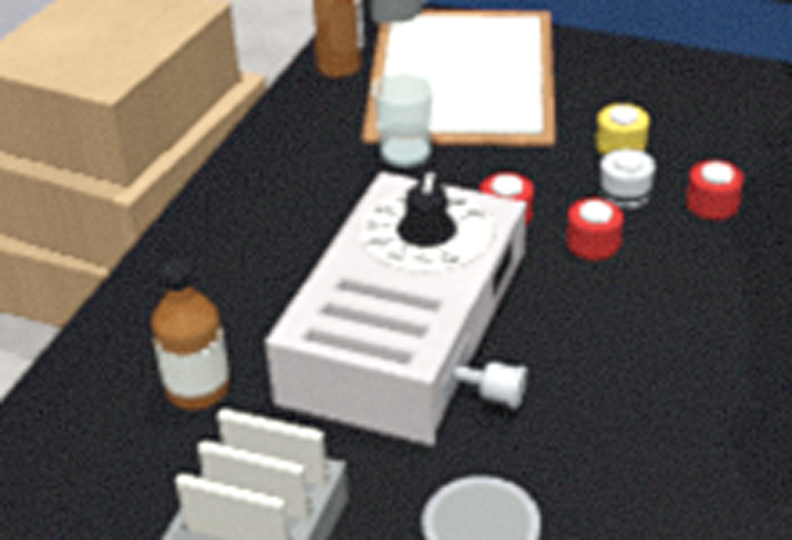

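View pics/s2.png

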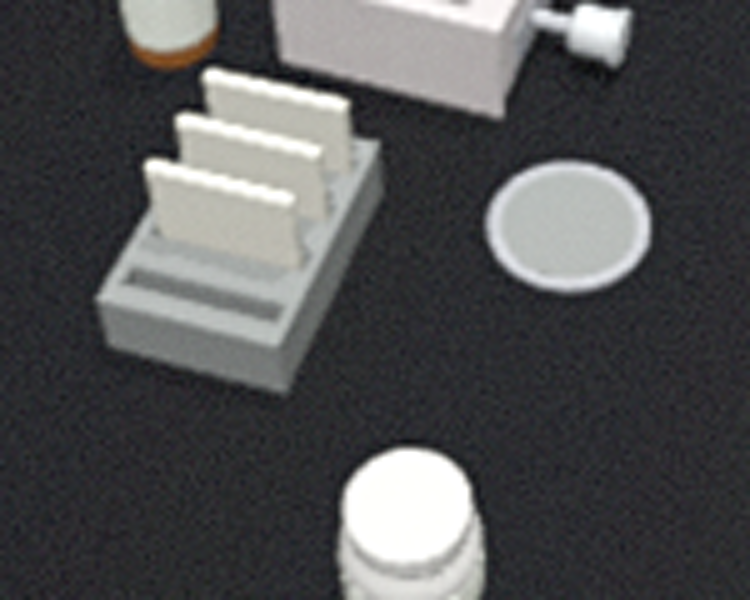

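```bash
cat >> h.py <<'E'
def Rt(phi):
    c,s=np.cos(np.radians(phi)),np.sin(np.radians(phi))
    return R.from_matrix(np.array([[0,c,s],[0,s,-c],[-1,0,0]]))
def phi():
    y=R.from_rotvec(get_obs()['tcp_rot']).as_matrix()[:,1]; return np.degrees(np.arctan2(y[1],y[0]))
E
python3 - <<'E'
from h import *
print(phi(),rows([458,-396,200],Rt(0)))
E
```

```text
-68.81074337064135 [ 4.900e+00 -1.147e+02 -2.839e+02 -6.880e+01 -0.000e+00  1.000e-01]
```

>>> drive_tool([
  [5, -115, -284, -68.8, 0, 0],
  [5, -115, -284, -68.8, 0, 0],
  [5, -115, -284, -68.8, 0, 0],
  [5, -115, -284, -68.8, 0, 0],
  [5, -115, -284, -68.8, 0, 0],
  [5, -115, -284, -68.8, 0, 0],
  [5, -115, -284, -68.8, 0, 0],
  [5, -115, -284, -68.8, 0, 0],
  [5, -115, -284, -68.8, 0, 0],
  [5, -115, -284, -68.8, 0, 0],
  [5, -115, -284, -68.8, 0, 0],
  [5, -115, -284, -68.8, 0, 0],
  [5, -115, -284, -68.8, 0, 0],
], jaw=80)

```text
time_s: 1.23
ee_pos: [457.6, -396.0, 199.8]
tcp_rot: [1.212, 1.209, -1.211]
wrist_force: [-0.3, 0.5, -0.4]
gripper_width: 0.856
```

```bash
python3 - <<'E'
from h import *
c=snap('wrist','w1.png'); st(); print(phi()); print(proj(c,[459,-396,40],True),proj(c,[459,-396,0],True), proj(c,get_obs()['ee_pos'],True))
E
```

```text
t 1.28 pos [ 457.7 -396.   199.8] rot [ 1.212  1.209 -1.211] F [-0.2 -0.5 -0. ] w 0.851 q [ 0.85  0.58 -0.29  1.65  0.2   0.94  0.48]
-0.15435717596046727
[260.39445966 187.19342984] [260.3792226  180.85581288] [258.43114695 238.1688902 ]
```

View pics/w1.png

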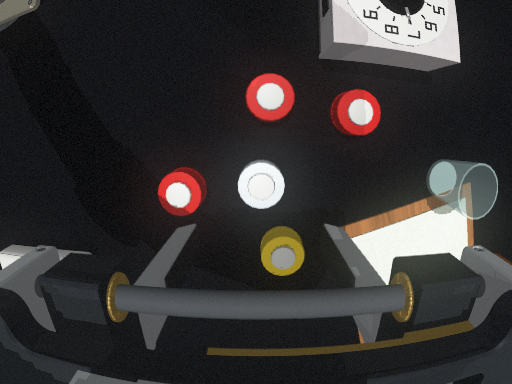

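```bash
python3 - <<'E'
from h import *
c=load('wrist'); crop(c,200,130,330,240,5,'w1c.png'); print(at_z(c,261,184.5,40,True),at_z(c,261,186,46,True),at_z(c,180,191,40,True))
E
```

```text
[ 459.71202387 -392.80330641   40.        ] [ 459.69592199 -393.34911187   46.        ] [ 362.79988503 -400.03925103   40.        ]
```

View pics/w1c.png

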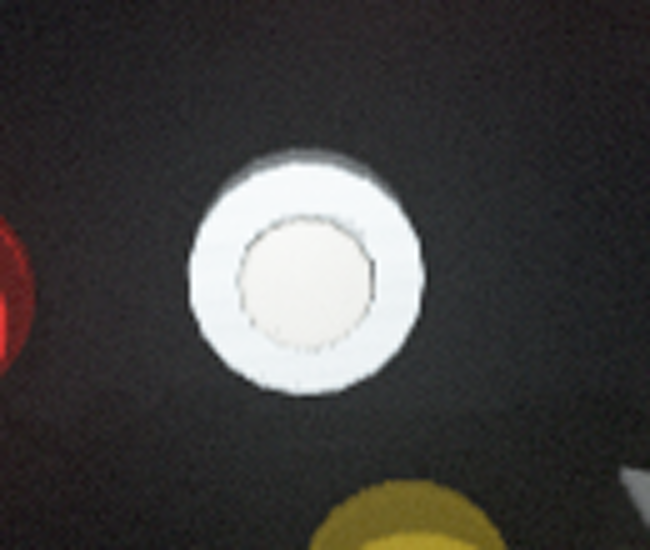

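>>> drive_tool([
  [40, 2, -1.5, 0, 0, 0],
  [80, 2, -1.5, 0, 0, 0],
  [120, 2, -1.5, 0, 0, 0],
  [150, 2, -1.5, 0, 0, 0],
  [170, 2, -1.5, 0, 0, 0],
  [182, 2, -1.5, 0, 0, 0],
  [190, 2, -1.5, 0, 0, 0],
  [193, 2, -1.5, 0, 0, 0],
  [193, 2, -1.5, 0, 0, 0],
])

```text
time_s: 2.03
ee_pos: [459.8, -394.6, 7.1]
tcp_rot: [1.212, 1.209, -1.211]
wrist_force: [-0.1, 1.0, 0.6]
gripper_width: 0.847
```

>>> drive_tool([
  [0, 0, 0, 0, 0, 0],
  [0, 0, 0, 0, 0, 0],
  [0, 0, 0, 0, 0, 0],
  [0, 0, 0, 0, 0, 0],
  [0, 0, 0, 0, 0, 0],
  [0, 0, 0, 0, 0, 0],
  [0, 0, 0, 0, 0, 0],
  [0, 0, 0, 0, 0, 0],
], jaw=40, newtons=25)

```text
time_s: 2.7
ee_pos: [459.7, -395.0, 8.0]
tcp_rot: [1.212, 1.208, -1.212]
wrist_force: [-1.8, 0.5, 6.8]
gripper_width: 0.59
```

>>> drive_tool([
  [-10, 0, 0, 0, 0, 0],
  [-35, 0, 0, 0, 0, 0],
  [-70, 0, 0, 0, 0, 0],
  [-100, 0, 0, 0, 0, 0],
  [-120, 0, -15, 0, 0, 0],
  [-120, 1, -40, 0, 0, 0],
  [-120, 1, -75, 0, 0, 0],
  [-120, 2, -110, 0, 0, 0],
  [-120, 2, -148, 0, 0, 0],
  [-120, 3, -186, 0, 0, 0],
  [-120, 3, -224, 0, 0, 0],
  [-120, 4, -262, 0, 0, 0],
  [-120, 4, -300, 0, 0, 0],
  [-120, 4, -338, 0, 0, 0],
  [-120, 4, -376, 0, 0, 0],
  [-120, 4, -410, 0, 0, 0],
  [-120, 4, -440, 0, 0, 0],
  [-120, 4, -455, 0, 0, 0],
  [-120, 4, -460, 0, 0, 0],
  [-120, 4, -460, 0, 0, 0],
])

```text
time_s: 4.37
ee_pos: [465.2, 66.3, 128.3]
tcp_rot: [1.21, 1.209, -1.209]
wrist_force: [-0.0, 0.1, -1.5]
gripper_width: 0.595
```

```bash
python3 - <<'E'
from h import *
c=snap('wrist','w2.png'); st(); print(phi()); print(proj(c,[464.4,114.1,1],True))
E
```

```text
t 4.42 pos [465.2  64.5 128.2] rot [ 1.211  1.208 -1.212] F [-0.2 -1.  -1.6] w 0.591 q [-0.04  0.5  -0.22  2.08  0.2   0.58 -0.41]
-0.16273254094188047
[258.09166362 148.1981101 ]
```

View pics/w2.png

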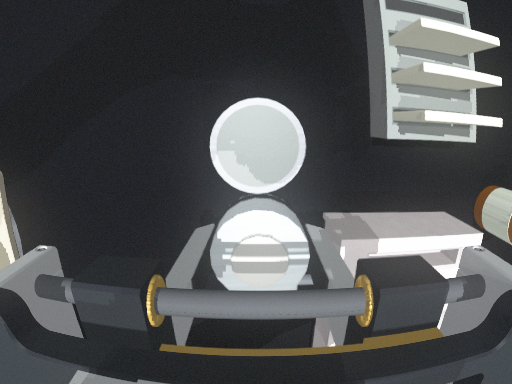

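>>> drive_tool([
  [0, -1, -25, 0, 0, 0],
  [0, -1, -45, 0, 0, 0],
  [0, -1, -50.5, 0, 0, 0],
  [30, -1, -50.5, 0, 0, 0],
  [65, -1, -50.5, 0, 0, 0],
  [90, -1, -50.5, 0, 0, 0],
  [105, -1, -50.5, 0, 0, 0],
  [113, -1, -50.5, 0, 0, 0],
  [117, -1, -50.5, 0, 0, 0],
  [119, -1, -50.5, 0, 0, 0],
  [120, -1, -50.5, 0, 0, 0],
  [120, -1, -50.5, 0, 0, 0],
])

```text
time_s: 5.42
ee_pos: [465.0, 114.8, 8.9]
tcp_rot: [1.212, 1.207, -1.211]
wrist_force: [-0.6, -0.0, -2.1]
gripper_width: 0.591
```

>>> drive_tool([
  [0.7, 0, 0, 0, 0, 0],
  [1, 0, 0, 0, 0, 0],
  [1, 0, 0, 0, 0, 0],
])

```text
time_s: 5.67
ee_pos: [465.4, 114.8, 8.4]
tcp_rot: [1.213, 1.206, -1.21]
wrist_force: [-0.5, 0.1, -1.3]
gripper_width: 0.592
```

>>> drive_tool([
  [0, 0, 0, 0, 0, 0],
  [0, 0, 0, 0, 0, 0],
  [0, 0, 0, 0, 0, 0],
  [0, 0, 0, 0, 0, 0],
  [-5, 0, 0, 0, 0, 0],
  [-25, 0, 0, 0, 0, 0],
  [-60, 0, 0, 0, 0, 0],
  [-100, 0, 0, 0, 0, 0],
  [-140, 0, 0, 0, 0, 0],
  [-180, 0, 0, 0, 0, 0],
  [-200, 0, 0, 0, 0, 0],
  [-200, 0, 0, 0, 0, 0],
], jaw=80)

```text
time_s: 6.67
ee_pos: [467.9, 115.8, 213.4]
tcp_rot: [1.219, 1.201, -1.202]
wrist_force: [0.4, 1.0, -0.5]
gripper_width: 0.853
```

```bash
python3 - <<'E'
from h import *
c=snap('wrist','w3.png'); st(); print(phi(),rows([625,190,220],Rt(90)))
E
```

```text
t 6.72 pos [466.4 115.2 210.9] rot [ 1.217  1.203 -1.206] F [-0.2 -0.3 -0. ] w 0.85 q [-0.1   0.39 -0.27  1.97  0.15  0.79 -0.46]
-0.21553418198037727 [ -7.8 158.3 -75.4 -90.2   0.3  -0.4]
```

View pics/w3.png

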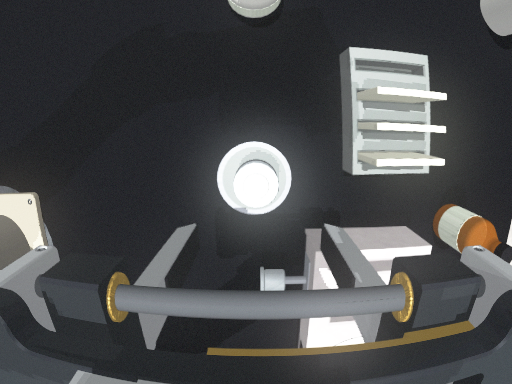

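>>> drive_tool([
  [-8, 40, -18, -20, 0, 0],
  [-8, 80, -40, -50, 0, 0],
  [-8, 120, -60, -91.8, 0, 0],
  [-8, 158, -75, -91.8, 0, 0],
  [-8, 158, -75, -91.8, 0, 0],
  [-8, 158, -75, -91.8, 0, 0],
  [-8, 158, -75, -91.8, 0, 0],
  [-8, 158, -75, -91.8, 0, 0],
  [-8, 158, -75, -91.8, 0, 0],
  [-8, 158, -75, -91.8, 0, 0],
  [-8, 158, -75, -91.8, 0, 0],
  [-8, 158, -75, -91.8, 0, 0],
  [-8, 158, -75, -91.8, 0, 0],
  [-8, 158, -75, -91.8, 0, 0],
  [-8, 158, -75, -91.8, 0, 0],
  [-8, 158, -75, -91.8, 0, 0],
], jaw=24)

```text
time_s: 8.05
ee_pos: [624.1, 189.4, 219.1]
tcp_rot: [-0.019, 1.565, 0.02]
wrist_force: [-0.1, -0.1, 0.1]
gripper_width: 0.256
```

```bash
python3 - <<'E'
from h import *
c=snap('wrist','w4.png'); st(); print(phi())
crop(c,130,80,390,275,3,'w4c.png')
E
```

```text
t 8.1 pos [624.3 189.5 219.5] rot [-0.02   1.564  0.021] F [0.6 0.3 0.2] w 0.257 q [ 0.04  0.69 -0.67  1.49  0.46  1.12  0.87]
91.47780619553322
```

View pics/w4c.png

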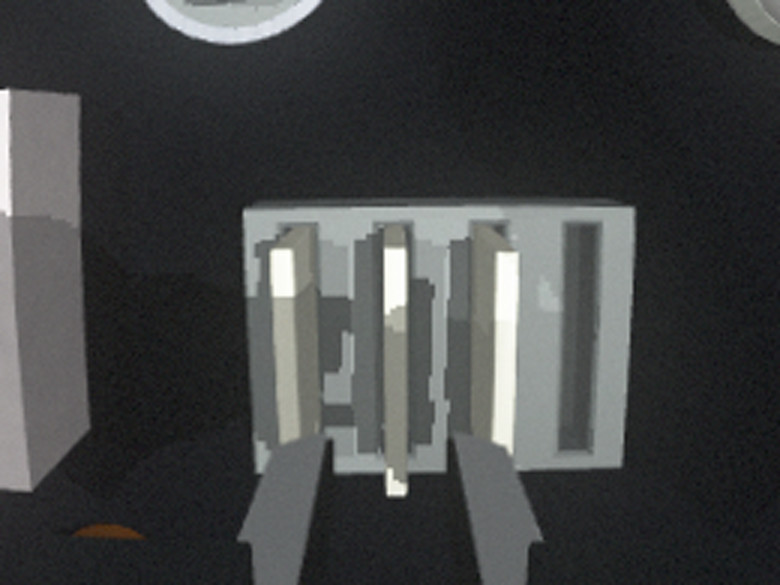

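View pics/w4.png

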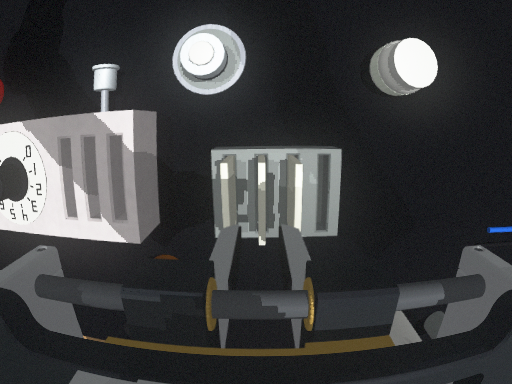

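```bash
python3 - <<'E'
from h import *
c=load('wrist')
f=lambda X,Y,z:at_z(c,130+X/3-.33,80+Y/3-.33,z,True).round(1)
for p in [(396,247),(397,495),(283,248),(289,440),(507,250),(503,450)]: print(p,f(*p,100))
for p in [(245,207),(634,207),(622,467),(258,471)]: print('rack',f(*p,45))
E
```

```text
(396, 247) [591.4 191.1 100. ]
(397, 495) [681.  193.8 100. ]
(283, 248) [592.5 153.  100. ]
(289, 440) [660.9 154.9 100. ]
(507, 250) [591.2 228.6 100. ]
(503, 450) [662.8 231.2 100. ]
rack [583.4 131.2  45. ]
rack [578.5 287.6  45. ]
rack [690.4 292.4  45. ]
rack [695.4 135.3  45. ]
```

>>> drive_tool([
  [25, 20, 6, -0.2, 0, 0],
  [60, 40, 10.5, -0.2, 0, 0],
  [85, 40, 10.5, -0.2, 0, 0],
  [99, 40, 10.5, -0.2, 0, 0],
  [99, 40, 10.5, -0.2, 0, 0],
  [99, 40, 10.5, -0.2, 0, 0],
])

```text
time_s: 8.6
ee_pos: [634.5, 229.0, 120.5]
tcp_rot: [-0.022, 1.565, 0.022]
wrist_force: [0.2, -0.0, 0.6]
gripper_width: 0.255
```

```bash
python3 - <<'E'
from h import *
c=snap('wrist','w5.png'); o=st(); print(phi(), proj(c,o['ee_pos'],True))
crop(c,180,100,350,260,4,'w5c.png')
E
```

```text
t 8.65 pos [635.3 229.5 121.8] rot [-0.021  1.563  0.023] F [-0.2 -0.5  0.2] w 0.255 q [-0.05  0.82 -0.61  1.52  0.54  0.97  0.78]
91.59657189236181 [259.7627945  238.44244082]
```

View pics/w5c.png

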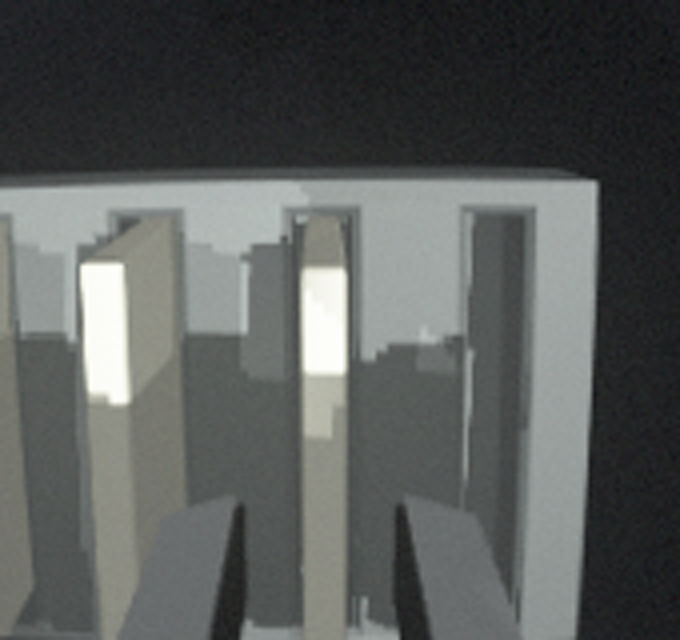

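>>> drive_tool([
  [12, 0.7, 0.7, 0, 0, 0],
  [25, 0.7, 0.7, 0, 0, 0],
  [38, 0.7, 0.7, 0, 0, 0],
  [48, 0.7, 0.7, 0, 0, 0],
  [52, 0.7, 0.7, 0, 0, 0],
  [52, 0.7, 0.7, 0, 0, 0],
])

```text
time_s: 9.15
ee_pos: [635.4, 229.6, 67.9]
tcp_rot: [-0.022, 1.565, 0.022]
wrist_force: [-0.1, 0.0, 0.2]
gripper_width: 0.252
```

>>> drive_tool([
  [0, 0, 0, 0, 0, 0],
  [0, 0, 0, 0, 0, 0],
  [0, 0, 0, 0, 0, 0],
  [0, 0, 0, 0, 0, 0],
  [0, 0, 0, 0, 0, 0],
  [0, 0, 0, 0, 0, 0],
], jaw=4, newtons=30)

```text
time_s: 9.65
ee_pos: [635.6, 229.8, 68.3]
tcp_rot: [-0.022, 1.565, 0.022]
wrist_force: [0.2, 0.1, 1.5]
gripper_width: 0.083
```

```bash
python3 - <<'E'
from h import *
c=snap('wrist','w6.png'); o=st(); print(phi(),o['moment'])
E
```

```text
t 9.7 pos [635.6 229.8  68.3] rot [-0.022  1.565  0.022] F [-0.  -0.1  0.3] w 0.081 q [-0.07  0.88 -0.58  1.55  0.58  0.89  0.74]
91.60107169175001 [ 0.11844835 -0.1463567   0.02234906]
```

View pics/w6.png

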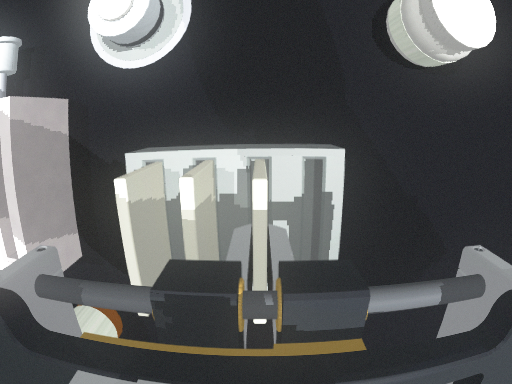

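>>> drive_tool([
  [-5, 0, 0, 0, 0, 0],
  [-15, 0, 0, 0, 0, 0],
  [-35, 0, 0, 0, 0, 0],
  [-60, 0, 0, 0, 0, 0],
  [-90, 0, 0, 0, 0, 0],
  [-110, 0, 0, 0, 0, 0],
  [-122, 0, 0, 0, 0, 0],
  [-122, 0, 0, 0, 0, 0],
])

```text
time_s: 10.37
ee_pos: [636.4, 230.9, 194.0]
tcp_rot: [-0.02, 1.559, 0.024]
wrist_force: [0.3, 0.2, -1.0]
gripper_width: 0.087
```

```bash
python3 - <<'E'
from h import *
c=snap('wrist','w7.png'); o=st(); print(phi(),rows([613,-57,190],Rt(90)))
crop(c,0,60,260,255,3,'w7c.png')
E
```

```text
t 10.42 pos [635.4 230.1 191.6] rot [-0.021  1.562  0.022] F [ 0.   0.7 -1.5] w 0.084 q [-0.04  0.75 -0.65  1.45  0.48  1.1   0.82]
91.59201712638121 [   1.2 -286.3  -30.4    1.6    0.5   -0. ]
```

View pics/w7.png

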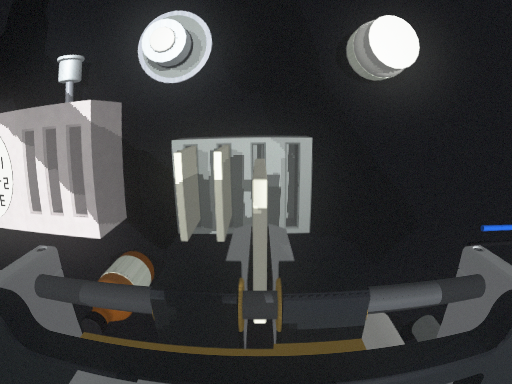

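View pics/w7c.png

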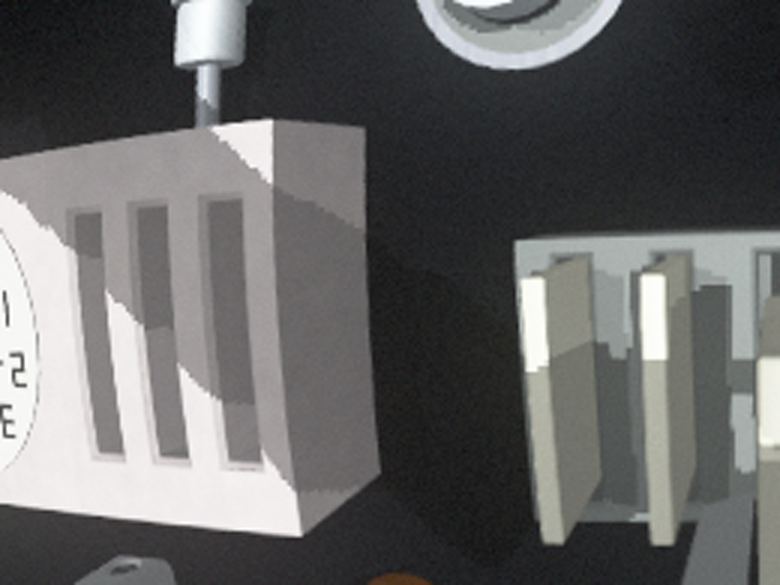

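```bash
python3 - <<'E'
from h import *
c=load('wrist')
f=lambda X,Y,z:at_z(c,0+X/3-.33,60+Y/3-.33,z,True).round(1)
for p in [(67,212),(102,210),(93,459),(128,460)]+[(127,205),(167,203),(155,463),(190,465)]+[(200,196),(242,193),(223,467),(264,469)]: print(p,f(*p,80))
print(f(273,120,80),f(301,536,80))
E
```

```text
(67, 212) [561.4 -64.8  80. ]
(102, 210) [562.4 -42.8  80. ]
(93, 459) [667.7 -64.8  80. ]
(128, 460) [667.1 -42.4  80. ]
(127, 205) [561.5 -28.1  80. ]
(167, 203) [562.4  -5.9  80. ]
(155, 463) [667.6 -26.3  80. ]
(190, 465) [667.5  -6.5  80. ]
(200, 196) [560.9  11.2  80. ]
(242, 193) [561.2  31.7  80. ]
(223, 467) [667.5  11.1  80. ]
(264, 469) [667.3  31.7  80. ]
[535.4  46.1  80. ] [694.4  45.   80. ]
```

>>> drive_tool([
  [1, -35, -4, 0, 0, 0],
  [1, -75, -8, 0.5, 0, 0],
  [1, -115, -12, 1, 0, 0],
  [1, -155, -16, 1.6, 0.5, 0],
  [1, -195, -22, 1.6, 0.5, 0],
  [1, -235, -26, 1.6, 0.5, 0],
  [1, -265, -30, 1.6, 0.5, 0],
  [1, -281, -30.5, 1.6, 0.5, 0],
  [1, -286, -30.5, 1.6, 0.5, 0],
  [1, -286, -30.5, 1.6, 0.5, 0],
])

```text
time_s: 11.25
ee_pos: [611.9, -58.5, 188.6]
tcp_rot: [0.003, 1.574, -0.002]
wrist_force: [0.2, -0.0, -1.8]
gripper_width: 0.087
```

```bash
python3 - <<'E'
from h import *
c=snap('wrist','w8.png'); o=st(); print(phi())
crop(c,120,80,390,275,2.9,'w8c.png')
E
```

```text
t 11.3 pos [612.3 -56.  189.1] rot [2.000e-03 1.573e+00 1.000e-03] F [-0.   0.8 -2.3] w 0.084 q [ 0.45  0.67 -0.68  1.62  0.47  1.02  1.19]
89.98680491100248
```

View pics/w8c.png

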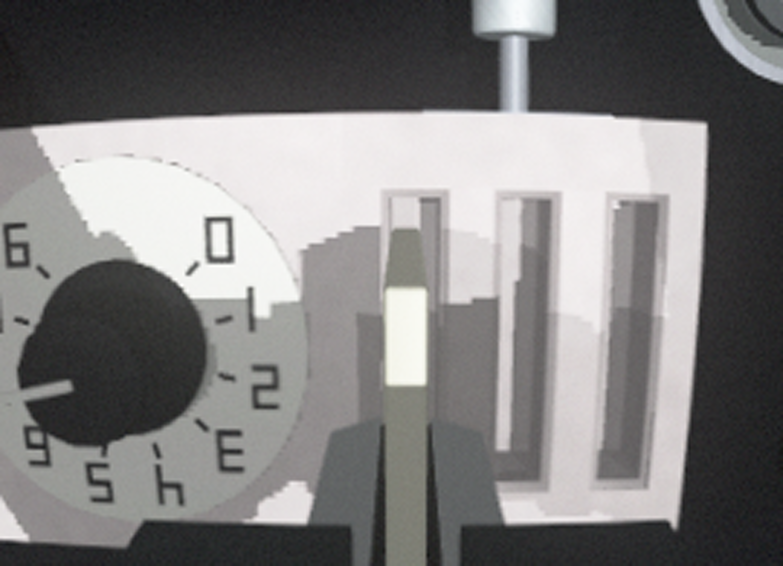

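```bash
python3 - <<'E'
from h import *
c=load('wrist')
s=2.9
f=lambda X,Y,z:at_z(c,120+(X+.5)/s-.5,80+(Y+.5)/s-.5,z,True).round(1)
for p in [(382,190),(450,191),(496,191),(561,192),(552,490),(607,194),(669,196),(593,487),(647,489)]: print(p,f(*p,80))
o=get_obs()
print('plate bottom near corner', proj(c,[o['ee_pos'][0]-45,o['ee_pos'][1],o['ee_pos'][2]-58.3],True), 'top near',proj(c,[o['ee_pos'][0]-45,o['ee_pos'][1],o['ee_pos'][2]+31.7],True))
f2=lambda X,Y:(120+X/s,80+Y/s); print('seen top near',f2(406,288),' bottom', f2(404,230))
# ring center
for p in [(305,350),(120,155)]: print('ring',f(*p,80))
E
```

```text
(382, 190) [560.5 -65.8  80. ]
(450, 191) [560.9 -43.2  80. ]
(496, 191) [560.8 -27.8  80. ]
(561, 192) [560.8  -5.7  80. ]
(552, 490) [668.5  -4.7  80. ]
(607, 194) [561.1  10.3  80. ]
(669, 196) [561.2  32.5  80. ]
(593, 487) [667.7  10.7  80. ]
(647, 489) [669.2  31.7  80. ]
plate bottom near corner [262.02092549 157.56441479] top near [263.62987268 176.27538968]
seen top near (260.0, 179.31034482758622)  bottom (259.3103448275862, 159.31034482758622)
ring [615.3 -92.9  80. ]
ring [ 546.1 -155.9   80. ]
```

```bash
python3 - <<'E'
from h import *
o=st()
c=snap('wrist','w9.png'); o=st(); print(phi())
print('plate bottom near corner', proj(c,[o['ee_pos'][0]-45,o['ee_pos'][1],o['ee_pos'][2]-58.3],True), 'top near',proj(c,[o['ee_pos'][0]-45,o['ee_pos'][1],o['ee_pos'][2]+31.7],True))
crop(c,210,120,370,270,5,'w9c.png')
E
```

```text
t 11.3 pos [612.3 -56.  189.1] rot [2.000e-03 1.573e+00 1.000e-03] F [-0.   0.8 -2.3] w 0.084 q [ 0.45  0.67 -0.68  1.62  0.47  1.02  1.19]
t 11.35 pos [612.5 -54.6 189.5] rot [1.000e-03 1.572e+00 3.000e-03] F [ 0.5  1.  -1.5] w 0.083 q [ 0.45  0.67 -0.68  1.62  0.47  1.02  1.19]
90.10260238979915
plate bottom near corner [260.74600355 157.36489223] top near [261.85715277 176.10849724]
```

View pics/w9c.png

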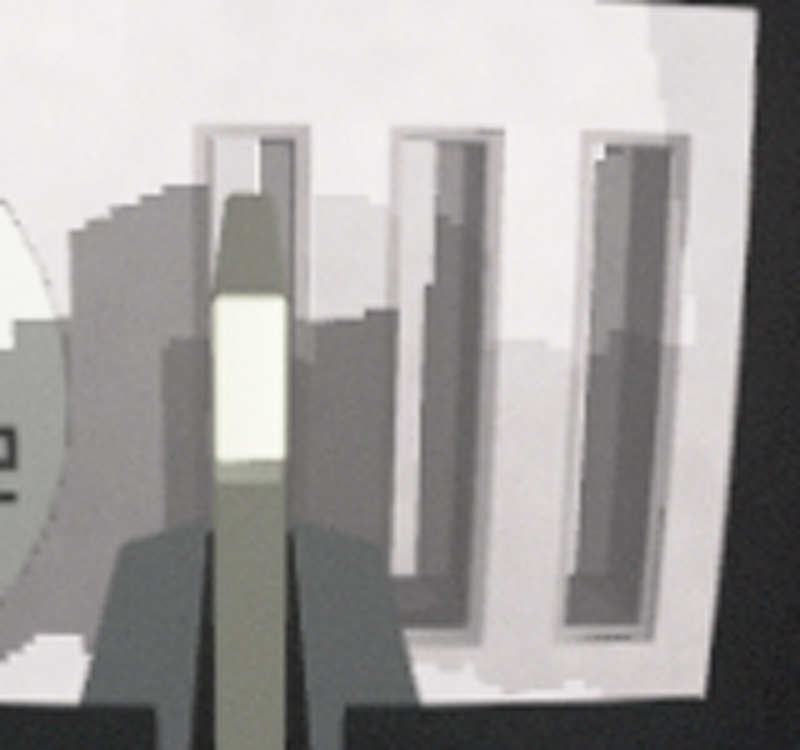

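>>> drive_tool([
  [0, 0.2, 1.5, 0, 0, 0],
  [8, 0.2, 1.5, 0, 0, 0],
  [18, 0.2, 1.5, 0, 0, 0],
  [28, 0.2, 1.5, 0, 0, 0],
  [36, 0.2, 1.5, 0, 0, 0],
  [40, 0.2, 1.5, 0, 0, 0],
  [40, 0.2, 1.5, 0, 0, 0],
  [40, 0.2, 1.5, 0, 0, 0],
])

```text
time_s: 12.02
ee_pos: [613.8, -54.2, 149.2]
tcp_rot: [0.001, 1.573, 0.004]
wrist_force: [-1.2, 0.0, -2.2]
gripper_width: 0.085
```

```bash
python3 - <<'E'
from h import *
c=snap('wrist','w10.png'); o=st(); print(phi())
crop(c,210,120,370,270,5,'w10c.png')
E
```

```text
t 12.07 pos [614.2 -54.1 149.7] rot [1.000e-03 1.572e+00 4.000e-03] F [ 0.1  0.5 -1.2] w 0.085 q [ 0.43  0.72 -0.65  1.66  0.51  0.94  1.16]
90.10172319835274
```

View pics/w10c.png

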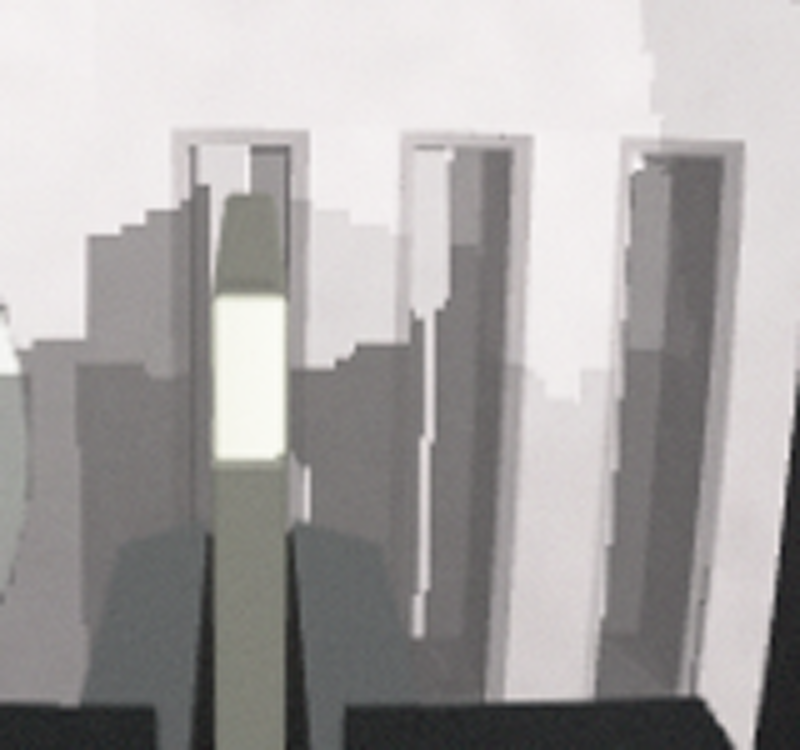

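>>> drive_tool([
  [0, -1, 0, 0, 0, 0],
  [0, -2, 0, 0, 0, 0],
  [3, -2, 0, 0, 0, 0],
  [7, -2, 0, 0, 0, 0],
  [11, -2, 0, 0, 0, 0],
  [15, -2, 0, 0, 0, 0],
  [19, -2, 0, 0, 0, 0],
  [23, -2, 0, 0, 0, 0],
])

```text
time_s: 12.73
ee_pos: [614.0, -56.0, 126.0]
tcp_rot: [0.001, 1.572, 0.004]
wrist_force: [-0.5, 0.1, -1.4]
gripper_width: 0.084
```

```bash
python3 - <<'E'
from h import *
c=snap('wrist','w11.png'); o=st(); print(phi())
crop(c,210,120,370,270,5,'w11c.png')
E
```

```text
t 12.78 pos [613.5 -56.1 125.3] rot [1.000e-03 1.574e+00 4.000e-03] F [ 0.1  0.4 -2. ] w 0.085 q [ 0.42  0.75 -0.63  1.68  0.54  0.9   1.15]
90.10585255621051
```

View pics/w11c.png

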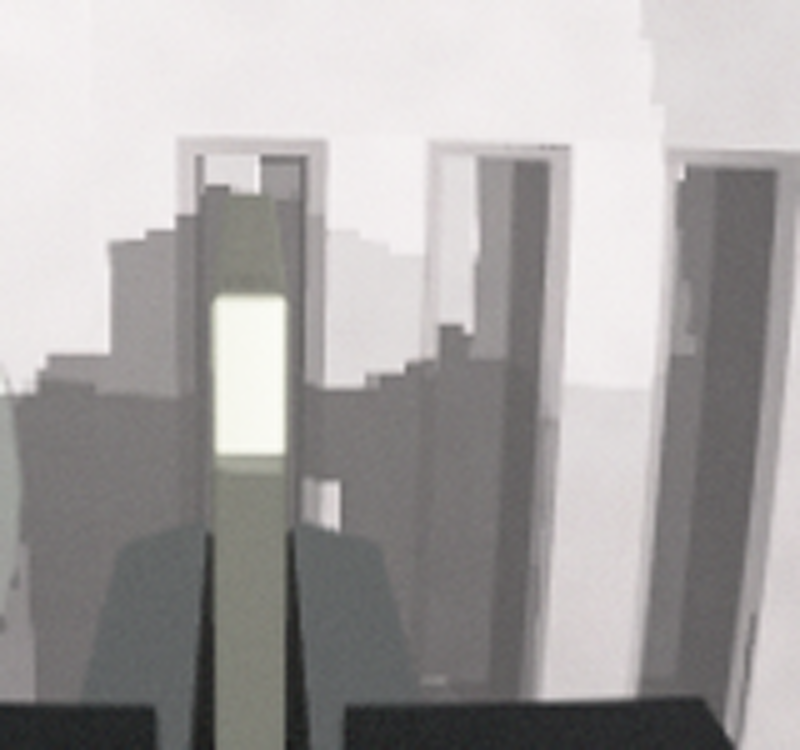

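>>> drive_tool([
  [4, 0.4, 0, 0, 0, 0],
  [8, 0.4, 0, 0, 0, 0],
  [12, 0.4, 0, 0, 0, 0],
  [15, 0.4, 0, 0, 0, 0],
  [18, 0.4, 0, 0, 0, 0],
  [20, 0.4, 0, 0, 0, 0],
  [21, 0.4, 0, 0, 0, 0],
  [22, 0.4, 0, 0, 0, 0],
  [22.5, 0.4, 0, 0, 0, 0],
  [22.5, 0.4, 0, 0, 0, 0],
])

```text
time_s: 13.62
ee_pos: [613.4, -55.6, 103.6]
tcp_rot: [0.001, 1.573, 0.003]
wrist_force: [-3.4, -0.1, 3.9]
gripper_width: 0.085
```

>>> drive_tool([
  [0, 0, 0, 0, 0, 0],
  [0, 0, 0, 0, 0, 0],
  [0, 0, 0, 0, 0, 0],
  [-3, 0, 0, 0, 0, 0],
  [-12, 0, 0, 0, 0, 0],
  [-25, 0, 0, 0, 0, 0],
  [-45, 0, 0, 0, 0, 0],
  [-70, 0, 0, 0, 0, 0],
  [-90, 0, 0, 0, 0, 0],
  [-90, 0, 0, 0, 0, 0],
], jaw=22)

```text
time_s: 14.45
ee_pos: [616.8, -55.1, 199.3]
tcp_rot: [0.001, 1.565, 0.003]
wrist_force: [1.0, 0.5, -0.3]
gripper_width: 0.238
```

```bash
python3 - <<'E'
from h import *
c=snap('wrist','w12.png'); o=st(); print(phi(),rows([636,192.4,185],Rt(91.7)))
E
```

```text
t 14.5 pos [615.6 -55.5 197. ] rot [0.    1.567 0.003] F [-0.1 -0.1 -0.4] w 0.234 q [ 0.45  0.67 -0.68  1.61  0.47  1.03  1.2 ]
90.10086043785323 [ 1.270e+01  2.478e+02  2.080e+01 -1.600e+00  2.000e-01 -1.000e-01]
```

View pics/w12.png

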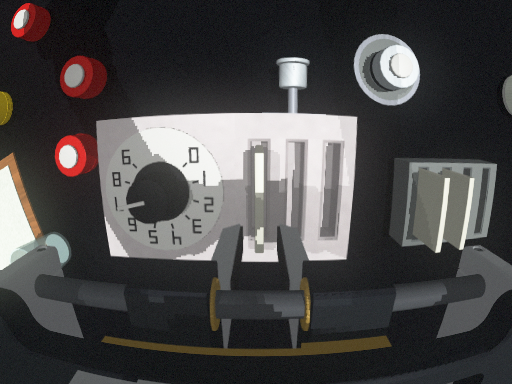

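>>> drive_tool([
  [0, 40, 4, 0, 0, 0],
  [5, 80, 8, -0.5, 0, 0],
  [10, 120, 12, -1, 0, 0],
  [12, 160, 16, -1.6, 0, 0],
  [12, 200, 20, -1.6, 0, 0],
  [12, 230, 20.5, -1.6, 0, 0],
  [20, 247, 20.5, -1.6, 0, 0],
  [40, 247.8, 20.5, -1.6, 0, 0],
  [60, 247.8, 20.5, -1.6, 0, 0],
  [76, 247.8, 20.5, -1.6, 0, 0],
  [76, 247.8, 20.5, -1.6, 0, 0],
  [76, 247.8, 20.5, -1.6, 0, 0],
  [76, 247.8, 20.5, -1.6, 0, 0],
], jaw=22)

```text
time_s: 15.58
ee_pos: [636.2, 192.9, 122.4]
tcp_rot: [-0.021, 1.567, 0.025]
wrist_force: [-0.6, 0.7, 0.2]
gripper_width: 0.236
```

```bash
python3 - <<'E'
from h import *
c=snap('wrist','w13.png'); o=st(); print(phi())
crop(c,180,100,350,260,4,'w13c.png')
E
```

```text
t 15.63 pos [636.6 192.9 122.9] rot [-0.021  1.566  0.026] F [ 0.4  0.1 -0.2] w 0.234 q [ 0.01  0.81 -0.62  1.54  0.54  0.96  0.82]
91.68272771822376
```

View pics/w13c.png

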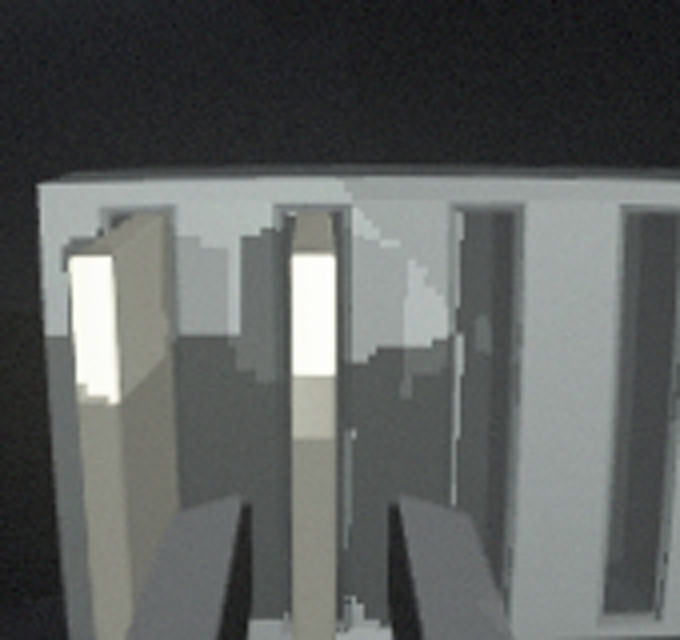

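>>> drive_tool([
  [12, -1.2, 0, 0, 0, 0],
  [25, -1.2, 0, 0, 0, 0],
  [38, -1.2, 0, 0, 0, 0],
  [50, -1.2, 0, 0, 0, 0],
  [54.5, -1.2, 0, 0, 0, 0],
  [54.5, -1.2, 0, 0, 0, 0],
])

```text
time_s: 16.13
ee_pos: [635.5, 191.3, 66.1]
tcp_rot: [-0.022, 1.569, 0.025]
wrist_force: [0.4, 0.8, -0.3]
gripper_width: 0.232
```

>>> drive_tool([
  [0, 0, 0, 0, 0, 0],
  [0, 0, 0, 0, 0, 0],
  [0, 0, 0, 0, 0, 0],
  [0, 0, 0, 0, 0, 0],
  [0, 0, 0, 0, 0, 0],
], jaw=4, newtons=30)

```text
time_s: 16.55
ee_pos: [635.7, 191.3, 66.3]
tcp_rot: [-0.022, 1.569, 0.025]
wrist_force: [0.4, -0.2, -1.5]
gripper_width: 0.084
```

>>> drive_tool([
  [-5, 0, 0, 0, 0, 0],
  [-15, 0, 0, 0, 0, 0],
  [-35, 0, 0, 0, 0, 0],
  [-60, 0, 0, 0, 0, 0],
  [-90, 0, 0, 0, 0, 0],
  [-110, 0, 0, 0, 0, 0],
  [-118, 0, 0, 0, 0, 0],
  [-118, 0, 0, 0, 0, 0],
  [-118, 0, 0, 0, 0, 0],
])

```text
time_s: 17.3
ee_pos: [635.3, 190.7, 184.3]
tcp_rot: [-0.022, 1.569, 0.024]
wrist_force: [0.4, 0.0, -1.4]
gripper_width: 0.081
```

```bash
python3 - <<'E'
from h import *
o=st(); print(phi(),rows([614,-17.8,155],Rt(90)))
E
```

```text
t 17.3 pos [635.3 190.7 184.3] rot [-0.022  1.569  0.024] F [ 0.4  0.  -1.4] w 0.081 q [ 0.03  0.74 -0.65  1.49  0.49  1.07  0.87]
91.69048367571939 [ 2.890e+01 -2.079e+02 -2.750e+01  1.700e+00  1.000e-01 -1.000e-01]
```

>>> drive_tool([
  [0, -35, -4, 0.3, 0, 0],
  [0, -75, -10, 0.8, 0, 0],
  [0, -115, -16, 1.2, 0, 0],
  [0, -150, -22, 1.7, 0, 0],
  [0, -180, -27, 1.7, 0, 0],
  [0, -200, -27.5, 1.7, 0, 0],
  [4, -207, -27.5, 1.7, 0, 0],
  [14, -208, -27.5, 1.7, 0, 0],
  [24, -208, -27.5, 1.7, 0, 0],
  [29, -208, -27.5, 1.7, 0, 0],
  [29, -208, -27.5, 1.7, 0, 0],
  [29, -208, -27.5, 1.7, 0, 0],
])

```text
time_s: 18.3
ee_pos: [613.5, -15.8, 154.1]
tcp_rot: [-0.0, 1.57, 0.004]
wrist_force: [0.3, 0.6, -1.2]
gripper_width: 0.082
```

```bash
python3 - <<'E'
from h import *
c=snap('wrist','w14.png'); o=st(); print(phi())
crop(c,180,110,360,260,4.4,'w14c.png')
E
```

```text
t 18.35 pos [614.  -16.1 154.7] rot [0.    1.569 0.004] F [ 0.1  0.1 -0.8] w 0.079 q [ 0.37  0.71 -0.65  1.66  0.51  0.94  1.1 ]
90.12815347852812
```

View pics/w14c.png

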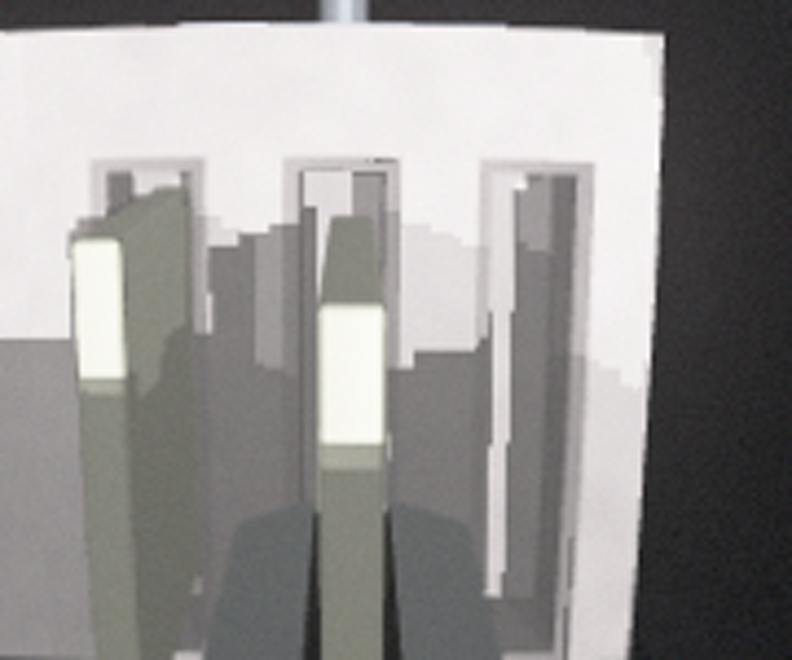

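>>> drive_tool([
  [0, -1, 0, 0, 0, 0],
  [0, -2, 0, 0, 0, 0],
  [4, -2, 0, 0, 0, 0],
  [10, -2, 0, 0, 0, 0],
  [16, -2, 0, 0, 0, 0],
  [21, -2, 0, 0, 0, 0],
  [25, -2, 0, 0, 0, 0],
  [28, -2, 0, 0, 0, 0],
  [28, -2, 0, 0, 0, 0],
])

```text
time_s: 19.1
ee_pos: [613.5, -18.1, 125.7]
tcp_rot: [0.0, 1.571, 0.004]
wrist_force: [0.2, 0.2, -2.1]
gripper_width: 0.082
```

```bash
python3 - <<'E'
from h import *
c=snap('wrist','w15.png'); o=st(); print(phi())
crop(c,180,110,360,260,4.4,'w15c.png')
E
```

```text
t 19.15 pos [613.8 -18.1 126.2] rot [0.    1.57  0.004] F [ 0.1 -1.  -1.1] w 0.082 q [ 0.36  0.74 -0.63  1.69  0.54  0.89  1.08]
90.13358439190205
```

View pics/w15c.png

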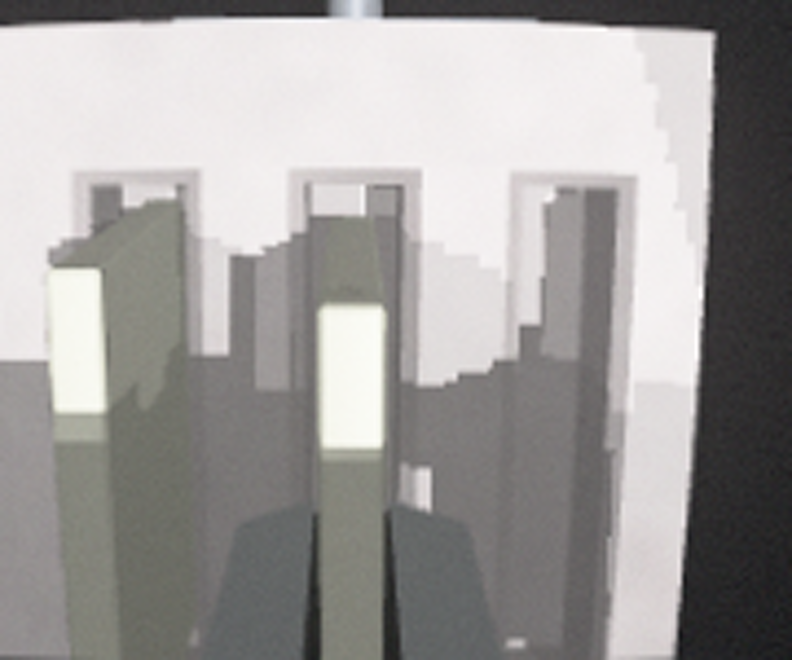

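>>> drive_tool([
  [4, 0.3, 0, 0, 0, 0],
  [8, 0.3, 0, 0, 0, 0],
  [12, 0.3, 0, 0, 0, 0],
  [16, 0.3, 0, 0, 0, 0],
  [20, 0.3, 0, 0, 0, 0],
  [22, 0.3, 0, 0, 0, 0],
  [23.5, 0.3, 0, 0, 0, 0],
  [24.5, 0.3, 0, 0, 0, 0],
  [25.3, 0.3, 0, 0, 0, 0],
  [25.3, 0.3, 0, 0, 0, 0],
])

```text
time_s: 19.98
ee_pos: [613.8, -17.6, 101.3]
tcp_rot: [0.0, 1.57, 0.004]
wrist_force: [-1.2, -0.6, 2.3]
gripper_width: 0.083
```

>>> drive_tool([
  [0, 0, 0, 0, 0, 0],
  [0, 0, 0, 0, 0, 0],
  [0, 0, 0, 0, 0, 0],
  [-3, 0, 0, 0, 0, 0],
  [-12, 0, 0, 0, 0, 0],
  [-25, 0, 0, 0, 0, 0],
  [-45, 0, 0, 0, 0, 0],
  [-70, 0, 0, 0, 0, 0],
  [-85, 0, 0, 0, 0, 0],
  [-85, 0, 0, 0, 0, 0],
], jaw=22)

```text
time_s: 20.82
ee_pos: [616.4, -17.1, 191.2]
tcp_rot: [0.0, 1.562, 0.004]
wrist_force: [-0.3, 0.9, 0.3]
gripper_width: 0.231
```

```bash
python3 - <<'E'
from h import *
o=st(); print(phi(),rows([636.5,154,122],Rt(91.7)))
E
```

```text
t 20.82 pos [616.4 -17.1 191.2] rot [0.    1.562 0.004] F [-0.3  0.9  0.3] w 0.231 q [ 0.39  0.67 -0.68  1.63  0.48  1.01  1.13]
90.13019925818901 [ 69.9 170.8  19.9  -1.6   0.5  -0.2]
```

>>> drive_tool([
  [0, 35, 4, 0, 0, 0],
  [0, 75, 8, -0.5, 0, 0],
  [5, 115, 14, -1, 0, 0],
  [10, 150, 20, -1.6, 0, 0],
  [20, 168, 20, -1.6, 0, 0],
  [38, 171, 20, -1.6, 0, 0],
  [55, 171, 20, -1.6, 0, 0],
  [69, 171, 20, -1.6, 0, 0],
  [69, 171, 20, -1.6, 0, 0],
  [69, 171, 20, -1.6, 0, 0],
  [69, 171, 20, -1.6, 0, 0],
])

```text
time_s: 21.73
ee_pos: [637.2, 154.0, 123.6]
tcp_rot: [-0.021, 1.561, 0.025]
wrist_force: [-0.0, 1.0, 1.3]
gripper_width: 0.234
```

```bash
python3 - <<'E'
from h import *
c=snap('wrist','w16.png'); o=st(); print(phi())
crop(c,180,100,350,260,4,'w16c.png')
E
```

```text
t 21.78 pos [637.4 154.1 124. ] rot [-0.02   1.56   0.026] F [ 0.2 -0.2 -0.2] w 0.231 q [ 0.07  0.79 -0.62  1.58  0.54  0.94  0.87]
91.68363204394062
```

View pics/w16c.png

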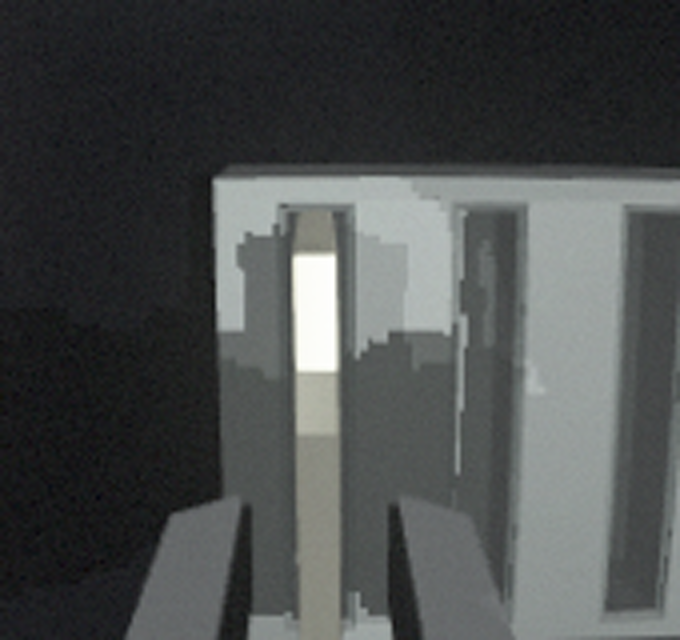

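>>> drive_tool([
  [12, -0.4, -0.5, 0, 0.5, 0],
  [25, -0.4, -0.5, 0, 0.5, 0],
  [38, -0.4, -0.5, 0, 0.5, 0],
  [50, -0.4, -0.5, 0, 0.5, 0],
  [55.5, -0.4, -0.5, 0, 0.5, 0],
  [55.5, -0.4, -0.5, 0, 0.5, 0],
])

```text
time_s: 22.28
ee_pos: [636.1, 153.4, 66.0]
tcp_rot: [-0.022, 1.573, 0.025]
wrist_force: [0.1, 0.8, 0.8]
gripper_width: 0.231
```

>>> drive_tool([
  [0, 0, 0, 0, 0, 0],
  [0, 0, 0, 0, 0, 0],
  [0, 0, 0, 0, 0, 0],
  [0, 0, 0, 0, 0, 0],
  [0, 0, 0, 0, 0, 0],
], jaw=4, newtons=30)

```text
time_s: 22.7
ee_pos: [636.1, 153.3, 66.2]
tcp_rot: [-0.022, 1.572, 0.025]
wrist_force: [-0.4, 0.2, -1.4]
gripper_width: 0.086
```

>>> drive_tool([
  [-5, 0, 0, 0, 0, 0],
  [-15, 0, 0, 0, 0, 0],
  [-35, 0, 0, 0, 0, 0],
  [-60, 0, 0, 0, 0, 0],
  [-90, 0, 0, 0, 0, 0],
  [-110, 0, 0, 0, 0, 0],
  [-116, 0, 0, 0, 0, 0],
  [-116, 0, 0, 0, 0, 0],
  [-116, 0, 0, 0, 0, 0],
])

```text
time_s: 23.45
ee_pos: [635.9, 152.6, 181.9]
tcp_rot: [-0.022, 1.573, 0.024]
wrist_force: [-0.3, -0.7, -2.8]
gripper_width: 0.083
```

```bash
python3 - <<'E'
from h import *
o=st(); print(phi(),rows([614,20,155],Rt(90)))
E
```

```text
t 23.45 pos [635.9 152.6 181.9] rot [-0.022  1.573  0.024] F [-0.3 -0.7 -2.8] w 0.083 q [ 0.09  0.74 -0.66  1.52  0.49  1.06  0.92]
91.69331511649683 [ 2.67e+01 -1.32e+02 -2.58e+01  1.70e+00 -1.00e-01 -1.00e-01]
```

>>> drive_tool([
  [0, -30, -5, 0.3, 0, 0],
  [0, -62, -12, 0.8, 0, 0],
  [0, -92, -20, 1.2, 0, 0],
  [0, -115, -25, 1.7, 0, 0],
  [4, -128, -26, 1.7, 0, 0],
  [12, -132, -26, 1.7, 0, 0],
  [22, -132, -26, 1.7, 0, 0],
  [27, -132, -26, 1.7, 0, 0],
  [27, -132, -26, 1.7, 0, 0],
  [27, -132, -26, 1.7, 0, 0],
])

```text
time_s: 24.28
ee_pos: [613.4, 22.3, 154.0]
tcp_rot: [-0.0, 1.574, 0.004]
wrist_force: [-0.3, -0.2, -2.3]
gripper_width: 0.082
```

```bash
python3 - <<'E'
from h import *
c=snap('wrist','w17.png'); o=st(); print(phi())
crop(c,180,110,360,260,4.4,'w17c.png')
E
```

```text
t 24.33 pos [613.8  22.  154.6] rot [0.    1.573 0.004] F [-0.2 -0.6 -1.8] w 0.082 q [ 0.31  0.71 -0.65  1.66  0.51  0.95  1.04]
90.14349967417813
```

View pics/w17c.png

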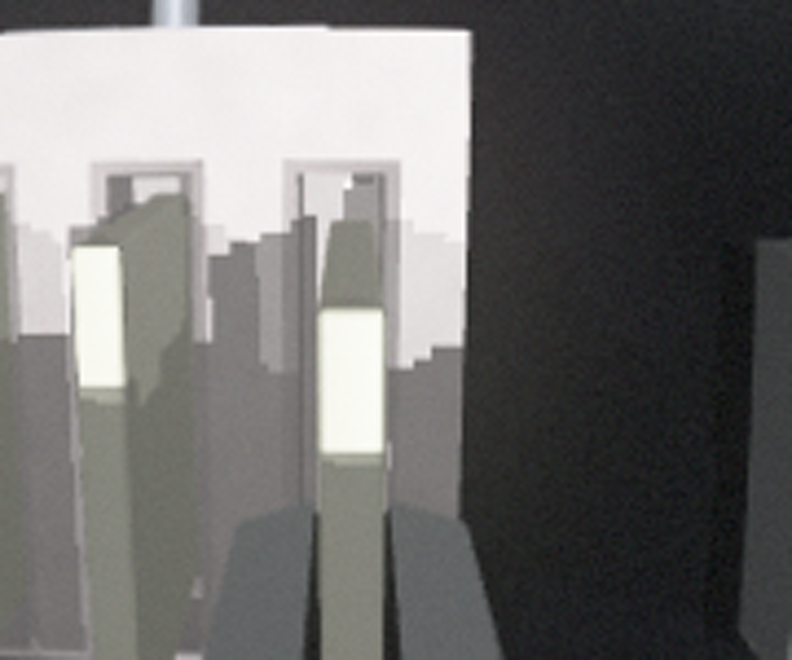

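Same picture as before (slot centre col ~343, plate ~353): shift -2 mm in y, go in.

>>> drive_tool([
  [0, -1, 0, 0, 0, 0],
  [0, -2, 0, 0, 0, 0],
  [4, -2, 0, 0, 0, 0],
  [10, -2, 0, 0, 0, 0],
  [16, -2, 0, 0, 0, 0],
  [21, -2, 0, 0, 0, 0],
  [25, -2, 0, 0, 0, 0],
  [28, -2, 0, 0, 0, 0],
  [28, -2, 0, 0, 0, 0],
])

```text
time_s: 25.08
ee_pos: [613.2, 20.0, 125.6]
tcp_rot: [-0.0, 1.574, 0.004]
wrist_force: [-0.6, 0.7, -2.7]
gripper_width: 0.086
```

```bash
python3 - <<'E'
from h import *
c=snap('wrist','w18.png'); o=st(); print(phi())
crop(c,180,110,360,260,4.4,'w18c.png')
E
```

```text
t 25.13 pos [613.5  20.  126.1] rot [-0.     1.574  0.004] F [ 1.1  0.4 -2.9] w 0.082 q [ 0.3   0.74 -0.63  1.69  0.53  0.9   1.02]
90.14466965987592
```

View pics/w18c.png

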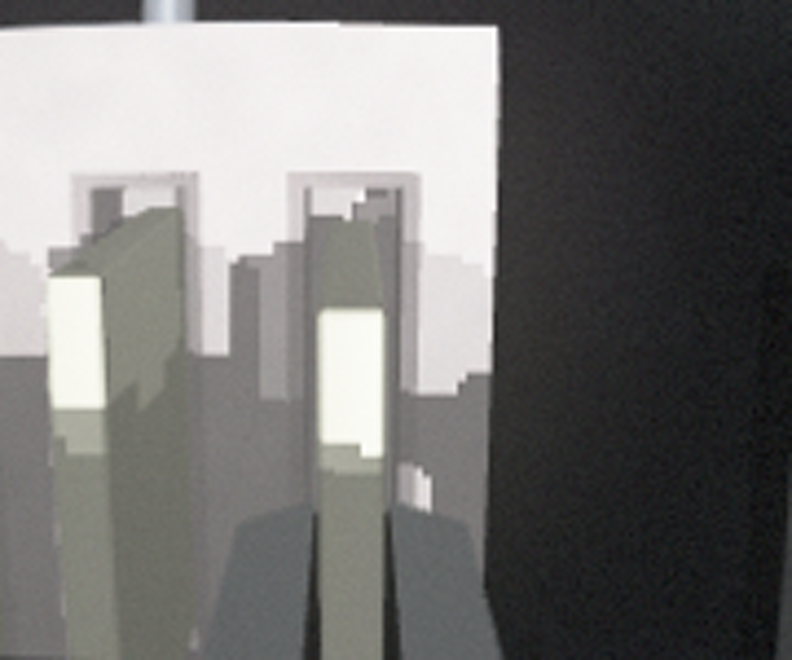

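>>> drive_tool([
  [4, 0.3, 0, 0, 0, 0],
  [8, 0.3, 0, 0, 0, 0],
  [12, 0.3, 0, 0, 0, 0],
  [16, 0.3, 0, 0, 0, 0],
  [20, 0.3, 0, 0, 0, 0],
  [22, 0.3, 0, 0, 0, 0],
  [23.5, 0.3, 0, 0, 0, 0],
  [24.5, 0.3, 0, 0, 0, 0],
  [25.3, 0.3, 0, 0, 0, 0],
  [25.3, 0.3, 0, 0, 0, 0],
])

```text
time_s: 25.97
ee_pos: [613.4, 20.5, 101.3]
tcp_rot: [-0.0, 1.574, 0.004]
wrist_force: [-2.0, 0.1, 1.3]
gripper_width: 0.087
```

>>> drive_tool([
  [0, 0, 0, 0, 0, 0],
  [0, 0, 0, 0, 0, 0],
  [0, 0, 0, 0, 0, 0],
  [-3, 0, 0, 0, 0, 0],
  [-12, 0, 0, 0, 0, 0],
  [-25, 0, 0, 0, 0, 0],
  [-45, 0, 0, 0, 0, 0],
  [-70, 0, 0, 0, 0, 0],
  [-100, 0, 0, 0, 0, 0],
  [-120, 0, 0, 0, 0, 0],
  [-120, 0, 0, 0, 0, 0],
], jaw=22)

```text
time_s: 26.88
ee_pos: [616.8, 21.4, 227.4]
tcp_rot: [0.001, 1.564, 0.005]
wrist_force: [1.2, -0.0, 0.3]
gripper_width: 0.236
```

```bash
python3 - <<'E'
from h import *
o=st(); print(phi(),rows([614,-162,220],Rt(90)))
E
```

```text
t 26.88 pos [616.8  21.4 227.4] rot [1.000e-03 1.564e+00 5.000e-03] F [ 1.2 -0.   0.3] w 0.236 q [ 0.34  0.63 -0.7   1.58  0.44  1.08  1.1 ]
90.14575131201622 [ 6.800e+00 -1.835e+02 -3.300e+00  1.000e-01  4.000e-01 -2.000e-01]
```

>>> drive_tool([
  [7, -40, -3, 7, 0, 0],
  [7, -80, -3, 14, 0, 0],
  [7, -120, -3, 30, 0, 0],
  [7, -160, -3, 50, 0, 0],
  [7, -183, -3, 90, 0, 0],
  [7, -183, -3, 90, 0, 0],
  [7, -183, -3, 90, 0, 0],
  [7, -183, -3, 90, 0, 0],
  [7, -183, -3, 90, 0, 0],
  [7, -183, -3, 90, 0, 0],
  [7, -183, -3, 90, 0, 0],
  [7, -183, -3, 90, 0, 0],
  [7, -183, -3, 90, 0, 0],
  [7, -183, -3, 90, 0, 0],
  [7, -183, -3, 90, 0, 0],
  [7, -183, -3, 90, 0, 0],
], jaw=70)

```text
time_s: 28.22
ee_pos: [614.3, -161.3, 219.9]
tcp_rot: [1.212, 1.209, -1.199]
wrist_force: [0.7, -0.2, 0.7]
gripper_width: 0.746
```

```bash
python3 - <<'E'
from h import *
c=snap('wrist','w19.png'); o=st(); print(phi(),proj(c,o['ee_pos'],True))
crop(c,150,80,380,250,3.4,'w19c.png')
E
```

```text
t 28.27 pos [ 614.3 -161.4  219.8] rot [ 1.212  1.209 -1.199] F [ 0.4  0.  -0.5] w 0.744 q [ 0.38  0.6  -0.28  1.55  0.18  1.02  0.06]
0.2482478641089888 [258.29834271 238.22153497]
```

View pics/w19.png

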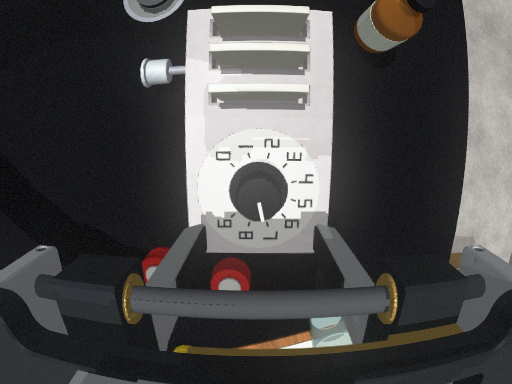

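View pics/w19c.png

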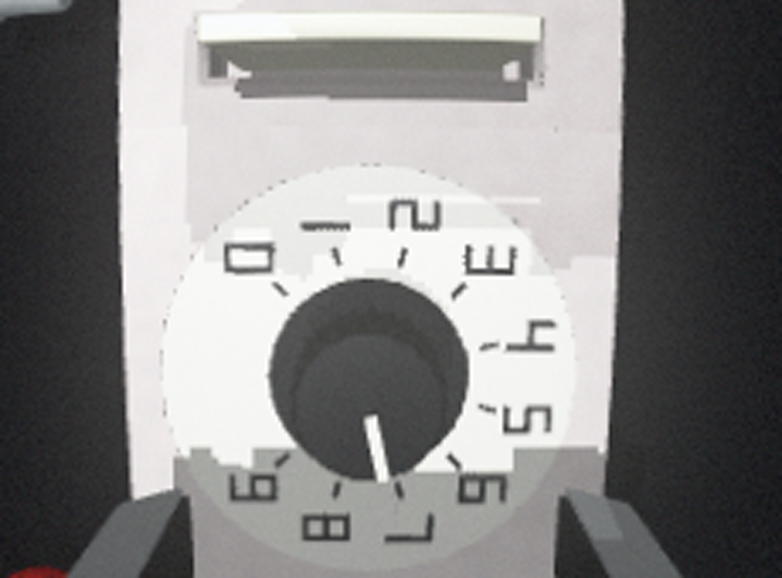

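```bash
python3 - <<'E'
from h import *
c=load('wrist'); s=3.4
f=lambda X,Y,z:at_z(c,150+(X+.5)/s-.5,80+(Y+.5)/s-.5,z,True).round(1)
print(f(370,408,125),f(369.5,366,80),f(162,367,80),f(577,367,80),f(369,163,80),f(369,570,80))
E
```

```text
[ 614.5 -159.6  125. ] [ 614.5 -156.9   80. ] [ 546.6 -157.3   80. ] [ 682.3 -156.8   80. ] [614.  -91.9  80. ] [ 614.5 -228.    80. ]
```

>>> drive_tool([
  [30, 0, 0, 0, 0, 0],
  [65, 0, 0, 0, 0, 0],
  [95, 0, 0, 0, 0, 0],
  [115, 0, 0, 0, 0, 0],
  [126, 0, 0, 0, 0, 0],
  [130, 0, 0, 0, 0, 0],
  [130, 0, 0, 0, 0, 0],
])

```text
time_s: 28.85
ee_pos: [615.1, -160.8, 89.4]
tcp_rot: [1.212, 1.21, -1.199]
wrist_force: [-0.5, -0.2, 0.1]
gripper_width: 0.746
```

>>> drive_tool([
  [0, 0, 0, 0, 0, 0],
  [0, 0, 0, 0, 0, 0],
  [0, 0, 0, 0, 0, 0],
  [0, 0, 0, 0, 0, 0],
  [0, 0, 0, 0, 0, 0],
  [0, 0, 0, 0, 0, 0],
  [0, 0, 0, 0, 0, 0],
], jaw=38, newtons=25)

```text
time_s: 29.43
ee_pos: [613.6, -161.1, 90.2]
tcp_rot: [1.21, 1.212, -1.201]
wrist_force: [-3.8, -0.2, 5.1]
gripper_width: 0.465
```

```bash
python3 - <<'E'
from h import *
st(); print(phi())
E
```

```text
t 29.43 pos [ 613.6 -161.1   90.2] rot [ 1.21   1.212 -1.201] F [-3.8 -0.2  5.1] w 0.465 q [ 0.36  0.75 -0.24  1.66  0.23  0.76  0.02]
0.2591357843396612
```

>>> drive_tool([
  [0, 0, 0, -4, 0, 0],
  [0, 0, 0, -10, 0, 0],
  [0, 0, 0, -16, 0, 0],
  [0, 0, 0, -22, 0, 0],
  [0, 0, 0, -28, 0, 0],
  [0, 0, 0, -34, 0, 0],
  [0, 0, 0, -40, 0, 0],
  [0, 0, 0, -46, 0, 0],
  [0, 0, 0, -52, 0, 0],
  [0, 0, 0, -58, 0, 0],
  [0, 0, 0, -64, 0, 0],
  [0, 0, 0, -70, 0, 0],
  [0, 0, 0, -76, 0, 0],
  [0, 0, 0, -82, 0, 0],
  [0, 0, 0, -87, 0, 0],
  [0, 0, 0, -90, 0, 0],
  [0, 0, 0, -90, 0, 0],
  [0, 0, 0, -90, 0, 0],
])

```text
time_s: 30.93
ee_pos: [614.3, -160.4, 90.3]
tcp_rot: [0.001, 1.566, 0.006]
wrist_force: [3.6, 3.0, -2.9]
gripper_width: 0.469
```

```bash
python3 - <<'E'
from h import *
o=st(); print(phi(),o['moment'])
E
```

```text
t 30.93 pos [ 614.3 -160.4   90.3] rot [1.000e-03 1.566e+00 6.000e-03] F [ 3.6  3.  -2.9] w 0.469 q [ 0.6   0.82 -0.66  1.65  0.62  0.88  1.26]
90.19388780220496 [ 0.32580772 -0.54392755 -0.00563145]
```

Release, rise, and look.

>>> drive_tool([
  [0, 0, 0, 0, 0, 0],
  [0, 0, 0, 0, 0, 0],
  [0, 0, 0, 0, 0, 0],
  [0, 0, 0, 0, 0, 0],
  [-20, 0, 0, 0, 0, 0],
  [-55, 0, 0, 0, 0, 0],
  [-90, 0, 0, 0, 0, 0],
  [-120, 0, 0, 0, 0, 0],
  [-130, 0, 0, 0, 0, 0],
  [-130, 0, 0, 0, 0, 0],
  [-130, 0, 0, 0, 0, 0],
], jaw=66)

```text
time_s: 31.85
ee_pos: [613.2, -161.4, 219.9]
tcp_rot: [0.001, 1.566, 0.006]
wrist_force: [0.1, -0.1, -1.2]
gripper_width: 0.7
```

```bash
python3 - <<'E'
from h import *
c=snap('wrist','w20.png'); o=st(); print(phi())
t=snap('top','top20.png'); 
crop(c,170,80,350,250,3.4,'w20c.png'); crop(t,180,140,320,240,5.6,'t20c.png')
s=snap('side','side20.png'); crop(s,130,110,350,260,3.6,'s20c.png')
E
```

```text
t 31.9 pos [ 612.6 -161.4  218.8] rot [1.000e-03 1.568e+00 6.000e-03] F [ 0.4 -0.3 -0.2] w 0.705 q [ 0.64  0.69 -0.75  1.54  0.5   1.11  1.36]
90.17769752792336
```

View pics/w20c.png

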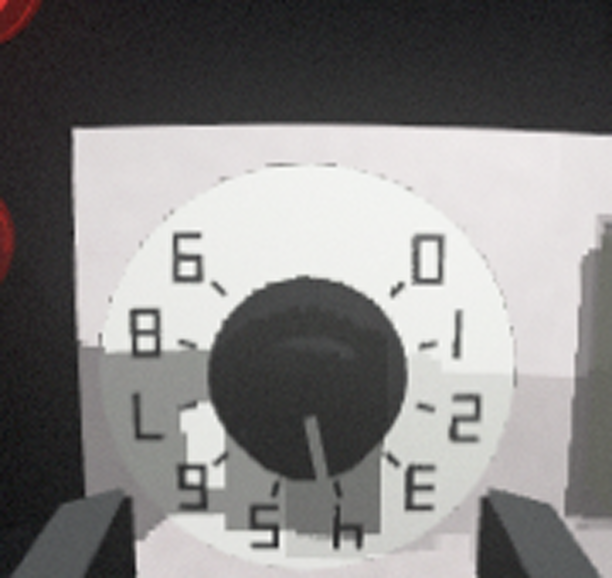

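View pics/t20c.png

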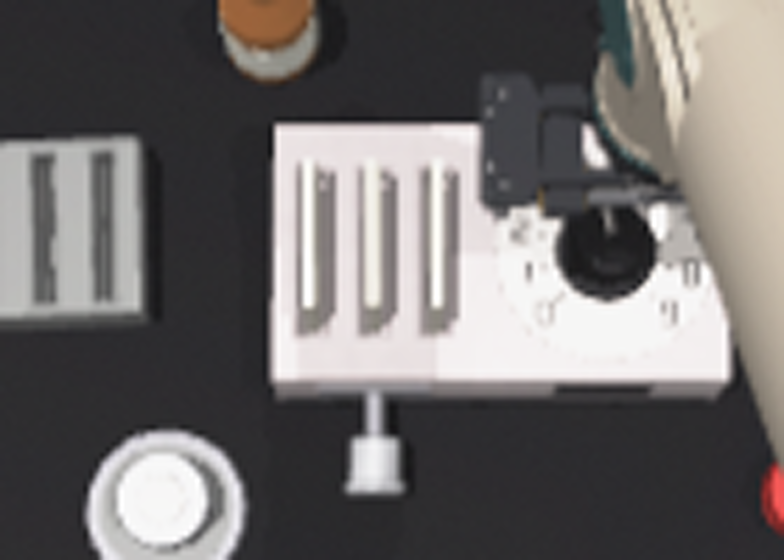

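View pics/side20.png

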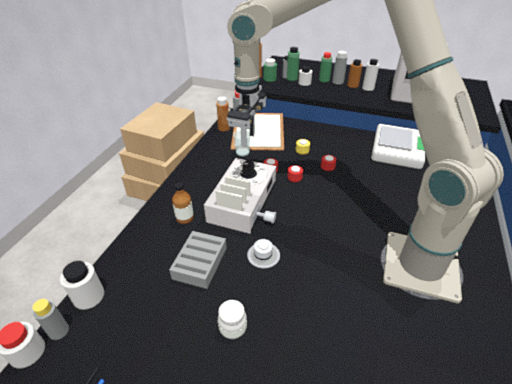

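```bash
python3 - <<'E'
from h import *
c=load('top'); s=5.6
f=lambda X,Y,z:at_z(c,180+(X+.5)/s-.5,140+(Y+.5)/s-.5,z).round(1)
crop(c,190,205,235,250,12,'t20d.png')
print('meter',f(163,498,40))
E
```

```text
meter [465.9 112.2  40. ]
```

View pics/t20d.png

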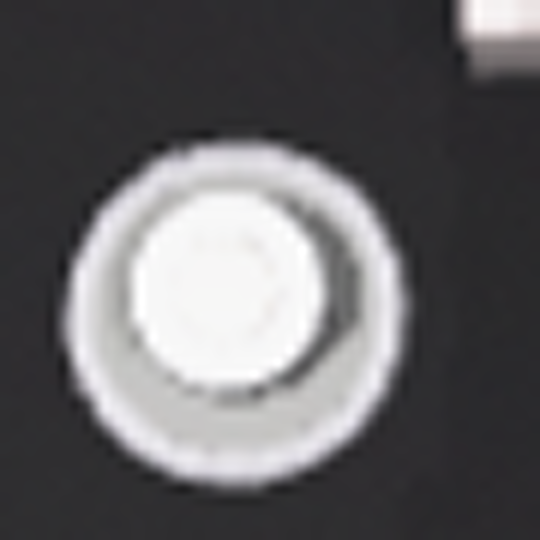

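```bash
python3 - <<'E'
from h import *
print(rows([485,-18,150],Rt(90)))
E
```

```text
[ 6.880e+01  1.433e+02 -1.270e+02  2.000e-01  1.000e-01 -3.000e-01]
```

>>> drive_tool([
  [0, 25, -25, 0, 0, 0],
  [0, 55, -50, 0, 0, 0],
  [0, 85, -75, 0, 0, 0],
  [0, 115, -100, 0, 0, 0],
  [0, 138, -120, 0, 0, 0],
  [25, 143, -121, 0, 0, 0],
  [50, 143, -121, 0, 0, 0],
  [69, 143, -121, 0, 0, 0],
  [69, 143, -121, 0, 0, 0],
  [69, 143, -121, 0, 0, 0],
], jaw=56)

```text
time_s: 32.83
ee_pos: [489.7, -18.1, 148.6]
tcp_rot: [0.002, 1.573, 0.008]
wrist_force: [-0.1, -1.3, 1.0]
gripper_width: 0.593
```

```bash
python3 - <<'E'
from h import *
c=snap('wrist','w21.png'); o=st(); print(phi())
crop(c,170,90,350,260,3.4,'w21c.png')
E
```

```text
t 32.88 pos [490.8 -18.  149.6] rot [0.002 1.571 0.007] F [ 0.7 -0.4 -0.2] w 0.596 q [ 0.48  0.58 -0.73  2.    0.54  0.77  1.  ]
90.20083349619412
```

View pics/w21c.png

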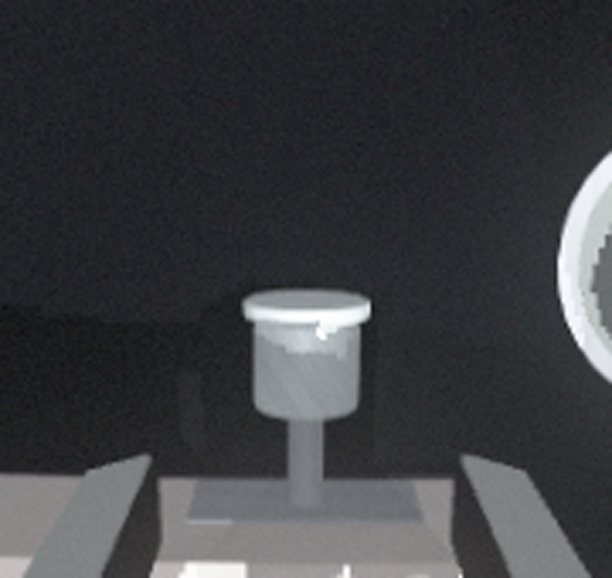

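```bash
python3 - <<'E'
from h import *
c=load('wrist'); s=3.4
f=lambda X,Y,z:at_z(c,170+(X+.5)/s-.5,90+(Y+.5)/s-.5,z,True).round(1)
print('flange top',f(307,291,55),f(307,308,55),'inner',f(307,324,52),'end at z36',f(253,405,36),f(359,405,36),f(243,308,36),f(371,308,36))
E
```

```text
flange top [465.4 -17.   55. ] [470.1 -16.9  55. ] inner [475.2 -16.9  52. ] end at z36 [503.2 -32.9  36. ] [503.1  -1.1  36. ] [473.6 -35.6  36. ] [473.5   2.   36. ]
```

>>> drive_tool([
  [30, 0, 0.5, 0, 0, 0],
  [65, 0.3, 1, 0, 0, 0],
  [95, 0.3, 1, 0, 0, 0],
  [115, 0.3, 1, 0, 0, 0],
  [127, 0.3, 1, 0, 0, 0],
  [132, 0.3, 1, 0, 0, 0],
  [132, 0.3, 1, 0, 0, 0],
])

```text
time_s: 33.47
ee_pos: [492.2, -16.8, 17.4]
tcp_rot: [0.002, 1.571, 0.007]
wrist_force: [0.3, 0.1, -0.2]
gripper_width: 0.595
```

>>> drive_tool([
  [0, 0, 0, 0, 0, 0],
  [0, 0, 0, 0, 0, 0],
  [0, 0, 0, 0, 0, 0],
  [0, 0, 0, 0, 0, 0],
  [0, 0, 0, 0, 0, 0],
  [0, 0, 0, 0, 0, 0],
  [0, 0, 0, 0, 0, 0],
], jaw=26, newtons=40)

```text
time_s: 34.05
ee_pos: [492.8, -17.3, 18.2]
tcp_rot: [0.002, 1.569, 0.006]
wrist_force: [0.1, -1.7, 6.0]
gripper_width: 0.333
```

```bash
python3 - <<'E'
from h import *
c=snap('wrist','w22.png'); o=st(); print(phi())
crop(c,170,90,350,260,3.4,'w22c.png')
E
```

```text
t 34.1 pos [492.8 -17.3  18.2] rot [0.002 1.569 0.006] F [-0.8 -1.7  7.2] w 0.331 q [ 0.32  0.77 -0.5   2.08  0.8   0.48  0.78]
90.16999056182007
```

View pics/w22c.png

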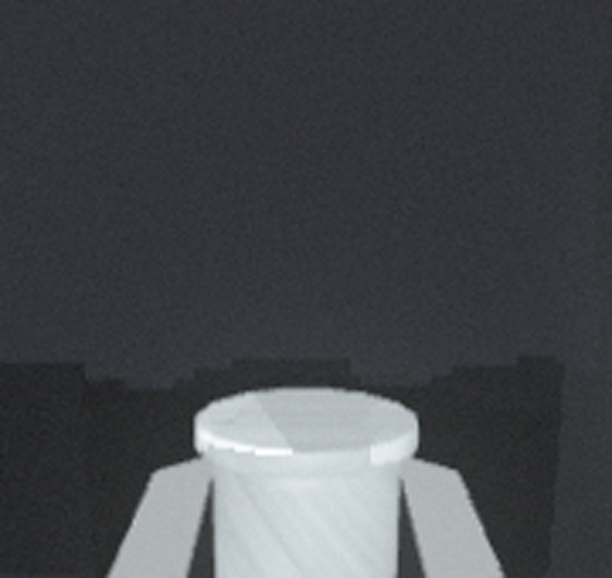

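>>> drive_tool([
  [0, 0, -2, 0, 0, 0],
  [0, 0, -5, 0, 0, 0],
  [0, 0, -9, 0, 0, 0],
  [0, 0, -13, 0, 0, 0],
  [0, 0, -17, 0, 0, 0],
  [0, 0, -21, 0, 0, 0],
  [0, 0, -25, 0, 0, 0],
  [0, 0, -29, 0, 0, 0],
  [0, 0, -33, 0, 0, 0],
  [0, 0, -36, 0, 0, 0],
  [0, 0, -38, 0, 0, 0],
  [0, 0, -40, 0, 0, 0],
  [0, 0, -41, 0, 0, 0],
  [0, 0, -41.5, 0, 0, 0],
])

```text
time_s: 35.27
ee_pos: [452.7, -17.1, 18.3]
tcp_rot: [0.002, 1.567, 0.007]
wrist_force: [4.8, -0.7, -1.6]
gripper_width: 0.331
```

>>> drive_tool([
  [0, 0, -1, 0, 0, 0],
  [0, 0, -2, 0, 0, 0],
  [0, 0, -3, 0, 0, 0],
  [0, 0, -3, 0, 0, 0],
  [0, 0, -3, 0, 0, 0],
])

```text
time_s: 35.68
ee_pos: [452.8, -17.1, 18.4]
tcp_rot: [0.003, 1.562, 0.008]
wrist_force: [9.0, -1.3, -6.6]
gripper_width: 0.332
```

```bash
python3 - <<'E'
from h import *
c=snap('wrist','w23.png'); t=snap('top','top23.png'); crop(t,190,140,320,240,6,'t23c.png'); st()
crop(c,170,90,350,260,3.4,'w23c.png')
E
```

```text
t 35.78 pos [452.8 -17.1  18.4] rot [0.003 1.562 0.008] F [ 9.  -0.  -6.3] w 0.333 q [ 0.28  0.73 -0.44  2.2   0.86  0.38  0.7 ]
```

View pics/w23c.png

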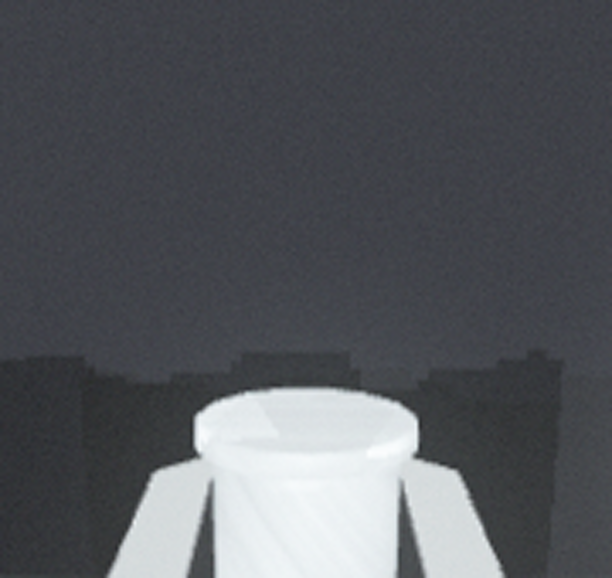

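View pics/t23c.png

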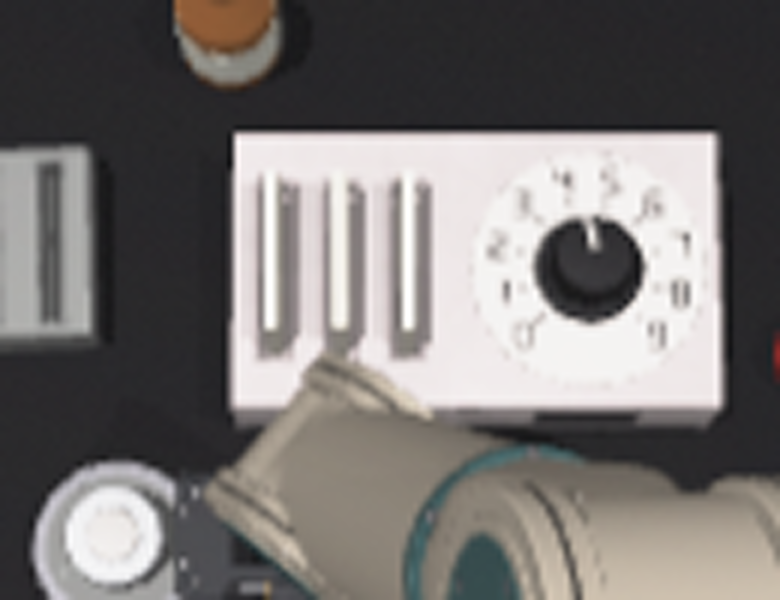

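>>> drive_tool([
  [0, 0, 2, 0, 0, 0],
  [0, 0, 5, 0, 0, 0],
  [0, 0, 9, 0, 0, 0],
  [0, 0, 13, 0, 0, 0],
  [0, 0, 17, 0, 0, 0],
  [0, 0, 21, 0, 0, 0],
  [0, 0, 25, 0, 0, 0],
  [0, 0, 29, 0, 0, 0],
  [0, 0, 33, 0, 0, 0],
  [0, 0, 36, 0, 0, 0],
  [0, 0, 38, 0, 0, 0],
  [0, 0, 40, 0, 0, 0],
  [0, 0, 42, 0, 0, 0],
  [0, 0, 43.5, 0, 0, 0],
  [0, 0, 43.5, 0, 0, 0],
  [0, 0, 43.5, 0, 0, 0],
])

```text
time_s: 37.12
ee_pos: [492.9, -17.3, 18.3]
tcp_rot: [0.002, 1.568, 0.007]
wrist_force: [-6.6, 0.3, 0.3]
gripper_width: 0.332
```

>>> drive_tool([
  [0, 0, 2, 0, 0, 0],
  [0, 0, 3, 0, 0, 0],
  [0, 0, 3, 0, 0, 0],
])

```text
time_s: 37.37
ee_pos: [492.8, -17.3, 18.2]
tcp_rot: [0.001, 1.573, 0.006]
wrist_force: [-7.1, 1.3, 4.3]
gripper_width: 0.331
```

>>> drive_tool([
  [0, 0, 0, 0, 0, 0],
  [0, 0, 0, 0, 0, 0],
  [0, 0, 0, 0, 0, 0],
  [0, 0, 0, 0, 0, 0],
  [-20, 0, 0, 0, 0, 0],
  [-55, 0, 0, 0, 0, 0],
  [-90, 0, 0, 0, 0, 0],
  [-130, 0, 0, 0, 0, 0],
  [-170, 0, 0, 0, 0, 0],
  [-200, 0, 0, 0, 0, 0],
  [-202, 0, 0, 0, 0, 0],
  [-202, 0, 0, 0, 0, 0],
], jaw=60)

```text
time_s: 38.37
ee_pos: [495.0, -18.5, 222.1]
tcp_rot: [0.001, 1.568, 0.004]
wrist_force: [-0.1, -0.3, -0.8]
gripper_width: 0.637
```

```bash
python3 - <<'E'
from h import *
c=snap('wrist','w24.png'); st(); print(phi(),rows([614,-161,220],Rt(0)))
E
```

```text
t 38.42 pos [493.7 -18.7 220.5] rot [1.000e-03 1.572e+00 5.000e-03] F [ 0.6 -0.3 -1.1] w 0.639 q [ 0.55  0.49 -0.82  1.91  0.44  0.93  1.1 ]
90.1219477032199 [-2.000e-01 -1.425e+02  1.200e+02  9.010e+01 -2.000e-01 -1.000e-01]
```

View pics/w24.png

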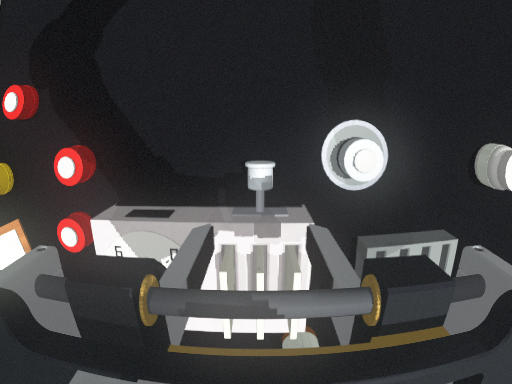

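>>> drive_tool([
  [0, -30, 25, 7, 0, 0],
  [0, -60, 50, 14, 0, 0],
  [0, -90, 75, 30, 0, 0],
  [0, -120, 100, 50, 0, 0],
  [0, -142.5, 120, 90, 0, 0],
  [0, -142.5, 120, 90, 0, 0],
  [0, -142.5, 120, 90, 0, 0],
  [0, -142.5, 120, 90, 0, 0],
  [0, -142.5, 120, 90, 0, 0],
  [0, -142.5, 120, 90, 0, 0],
  [0, -142.5, 120, 90, 0, 0],
  [0, -142.5, 120, 90, 0, 0],
  [0, -142.5, 120, 90, 0, 0],
  [0, -142.5, 120, 90, 0, 0],
  [0, -142.5, 120, 90, 0, 0],
  [0, -142.5, 120, 90, 0, 0],
], jaw=70)

```text
time_s: 39.75
ee_pos: [613.5, -160.8, 218.5]
tcp_rot: [1.207, 1.216, -1.206]
wrist_force: [0.9, 0.2, -0.0]
gripper_width: 0.744
```

```bash
python3 - <<'E'
from h import *
c=snap('wrist','w25.png'); st(); print(phi())
crop(c,150,80,380,250,3.4,'w25c.png')
E
```

```text
t 39.8 pos [ 613.6 -160.9  218.9] rot [ 1.208  1.216 -1.206] F [ 0.  -0.1  0. ] w 0.744 q [ 0.42  0.61 -0.34  1.54  0.22  1.03  0.02]
0.2261871924657237
```

View pics/w25c.png

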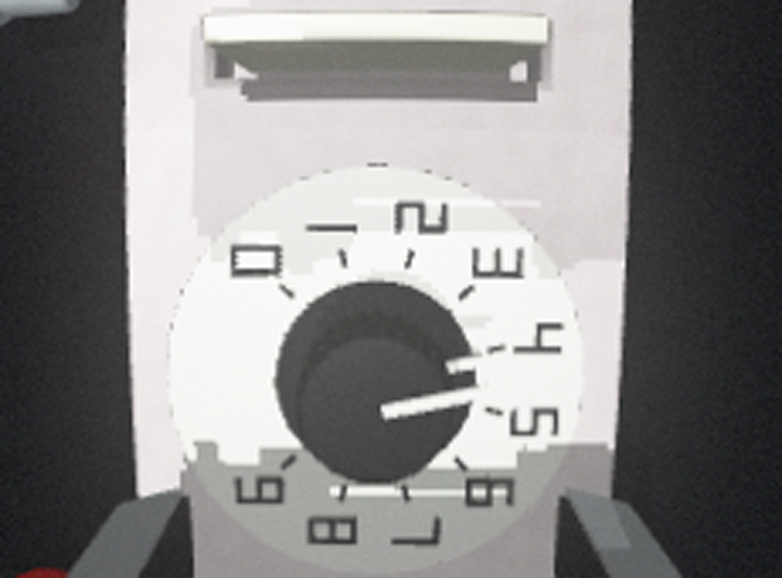

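>>> drive_tool([
  [30, 0, 0, 0, 0, 0],
  [65, 0, 0, 0, 0, 0],
  [95, 0, 0, 0, 0, 0],
  [114, 0, 0, 0, 0, 0],
  [125, 0, 0, 0, 0, 0],
  [129, 0, 0, 0, 0, 0],
  [129, 0, 0, 0, 0, 0],
])

```text
time_s: 40.38
ee_pos: [613.1, -160.3, 89.3]
tcp_rot: [1.208, 1.217, -1.206]
wrist_force: [-0.5, -0.0, 0.2]
gripper_width: 0.746
```

>>> drive_tool([
  [0, 0, 0, 0, 0, 0],
  [0, 0, 0, 0, 0, 0],
  [0, 0, 0, 0, 0, 0],
  [0, 0, 0, 0, 0, 0],
  [0, 0, 0, 0, 0, 0],
  [0, 0, 0, 0, 0, 0],
  [0, 0, 0, 0, 0, 0],
], jaw=38, newtons=25)

```text
time_s: 40.97
ee_pos: [613.5, -160.5, 90.2]
tcp_rot: [1.208, 1.216, -1.206]
wrist_force: [-1.0, 0.5, 6.5]
gripper_width: 0.465
```

>>> drive_tool([
  [0, 0, 0, -4, 0, 0],
  [0, 0, 0, -10, 0, 0],
  [0, 0, 0, -16, 0, 0],
  [0, 0, 0, -22, 0, 0],
  [0, 0, 0, -28, 0, 0],
  [0, 0, 0, -34, 0, 0],
  [0, 0, 0, -40, 0, 0],
  [0, 0, 0, -46, 0, 0],
  [0, 0, 0, -52, 0, 0],
  [0, 0, 0, -58, 0, 0],
  [0, 0, 0, -60, 0, 0],
  [0, 0, 0, -60, 0, 0],
])

```text
time_s: 41.97
ee_pos: [613.6, -160.5, 90.3]
tcp_rot: [0.409, 1.535, -0.404]
wrist_force: [-0.1, -0.3, 1.9]
gripper_width: 0.462
```

```bash
python3 - <<'E'
from h import *
st(); print(phi())
E
```

```text
t 41.97 pos [ 613.6 -160.5   90.3] rot [ 0.409  1.535 -0.404] F [-0.1 -0.3  1.9] w 0.462 q [ 0.55  0.81 -0.58  1.65  0.55  0.86  0.8 ]
60.30033212024932
```

>>> drive_tool([
  [0, 0, 0, -4, 0, 0],
  [0, 0, 0, -10, 0, 0],
  [0, 0, 0, -16, 0, 0],
  [0, 0, 0, -22, 0, 0],
  [0, 0, 0, -28, 0, 0],
  [0, 0, 0, -34, 0, 0],
  [0, 0, 0, -40, 0, 0],
  [0, 0, 0, -46, 0, 0],
  [0, 0, 0, -52, 0, 0],
  [0, 0, 0, -57, 0, 0],
  [0, 0, 0, -60, 0, 0],
  [0, 0, 0, -60, 0, 0],
  [0, 0, 0, -60, 0, 0],
])

```text
time_s: 43.05
ee_pos: [613.6, -160.3, 90.3]
tcp_rot: [-0.409, 1.532, 0.417]
wrist_force: [-1.2, 1.8, 0.6]
gripper_width: 0.467
```

>>> drive_tool([
  [0, 0, 0, 0, 0, 0],
  [0, 0, 0, 0, 0, 0],
  [0, 0, 0, 0, 0, 0],
  [0, 0, 0, 0, 0, 0],
  [-20, 0, 0, 0, 0, 0],
  [-55, 0, 0, 0, 0, 0],
  [-90, 0, 0, 0, 0, 0],
  [-120, 0, 0, 0, 0, 0],
  [-130, 0, 0, 0, 0, 0],
  [-130, 0, 0, 0, 0, 0],
  [-130, 0, 0, 0, 0, 0],
], jaw=70)

```text
time_s: 43.97
ee_pos: [613.5, -161.2, 219.8]
tcp_rot: [-0.409, 1.533, 0.416]
wrist_force: [0.2, -0.6, -0.9]
gripper_width: 0.747
```

```bash
python3 - <<'E'
from h import *
c=snap('wrist','w26.png'); st(); print(phi(), rows([480,-350,300],Rt(0)))
crop(c,150,60,380,260,3.2,'w26c.png')
E
```

```text
t 44.02 pos [ 612.9 -161.3  218.7] rot [-0.409  1.534  0.417] F [-0.1  0.9 -1. ] w 0.747 q [ 0.73  0.75 -0.93  1.53  0.63  1.19  1.78]
120.16431553510924 [-8.140e+01 -9.590e+01 -2.098e+02  1.202e+02 -4.000e-01 -1.000e-01]
```

View pics/w26c.png

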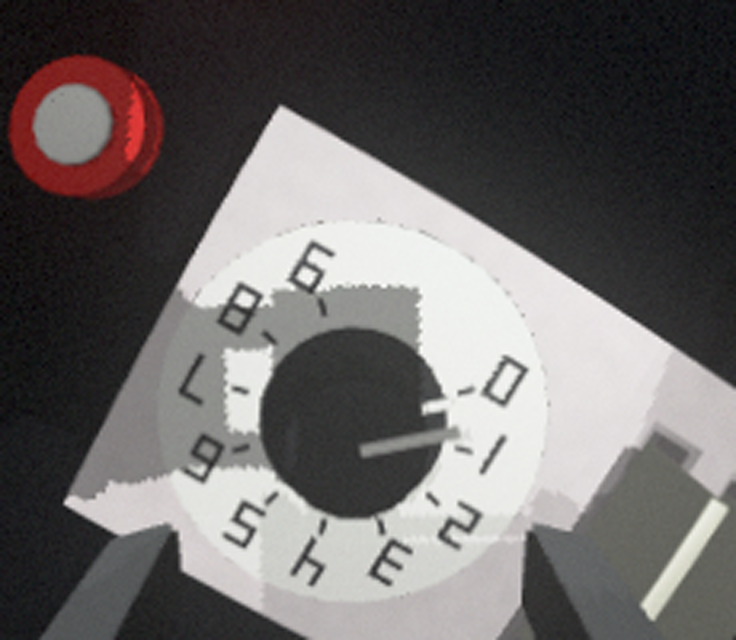

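>>> drive_tool([
  [-40, -5, -10, 0, 0, 0],
  [-80, -25, -45, 0, 0, 0],
  [-81, -42, -80, 7, 0, 0],
  [-81, -58, -115, 14, 0, 0],
  [-81, -75, -150, 21, 0, 0],
  [-81, -90, -185, 28, 0, 0],
  [-81, -96, -210, 40, 0, 0],
  [-81, -96, -210, 40, 0, 0],
  [-81, -96, -210, 40, 0, 0],
])

```text
time_s: 44.77
ee_pos: [477.2, -352.2, 297.3]
tcp_rot: [0.144, 1.575, -0.137]
wrist_force: [-0.5, 0.3, 0.4]
gripper_width: 0.742
```

```bash
python3 - <<'E'
from h import *
t=snap('top','top27.png'); s=snap('side','side27.png'); st(); crop(t,190,130,330,250,5.6,'t27c.png'); crop(s,130,110,350,290,3.3,'s27c.png')
E
```

```text
t 44.87 pos [ 479.7 -349.4  298.2] rot [ 0.136  1.573 -0.128] F [0.1 1.3 0.9] w 0.743 q [ 1.08  0.57 -0.84  1.53  0.43  1.24  1.58]
```

View pics/t27c.png

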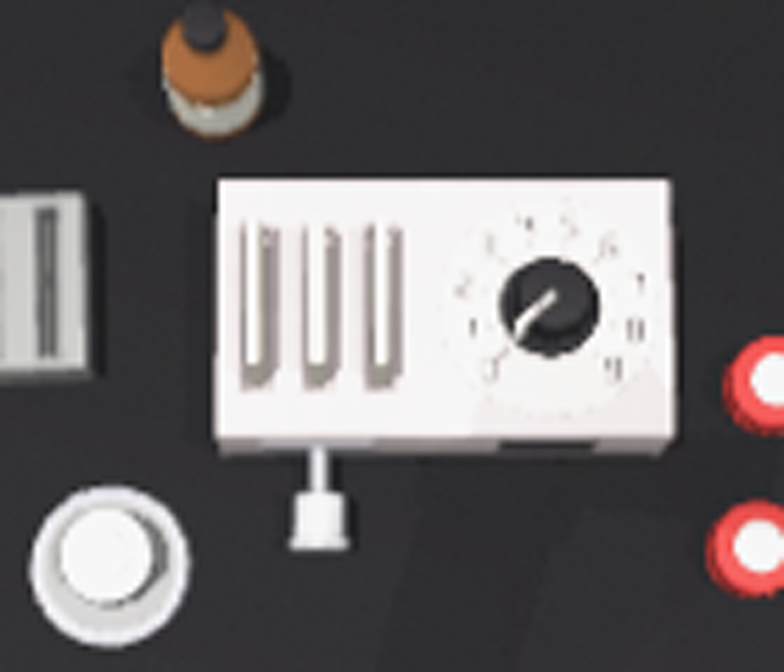

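View pics/s27c.png

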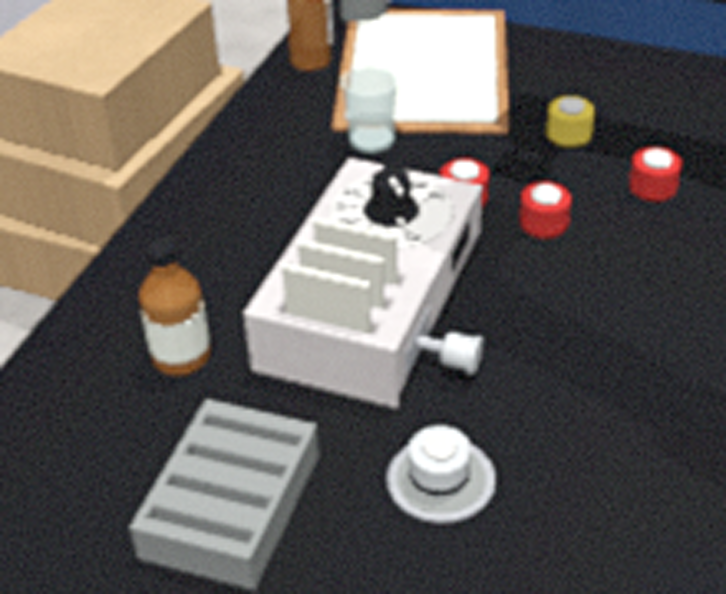

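View pics/top27.png

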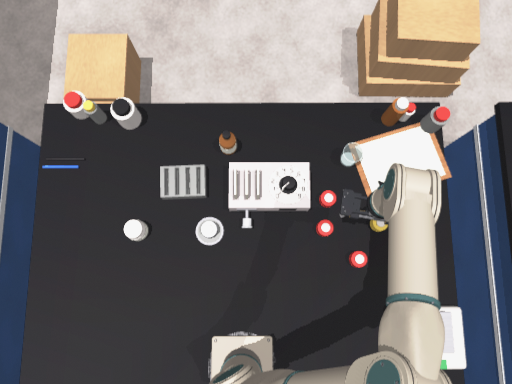

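```bash
python3 - <<'E'
from workcell import finish_job
print(finish_job())
E
```

```text
the job is handed in; nothing more can be done
None
```

The job is done and handed in at about 45 s on the robot's clock; the hand-in gave no verdict.

**What I did, in order:**
1. Stood the aluminium meter on its dock pad.
2. Moved the three plates that were present into the three slots of the unit. Each was gripped by its top edge and lowered until I felt light contact with the slot floor.
3. Turned the dose sleeve from 7 to 4.
4. Pulled the shutter knob about 40 mm until it would move no further, and pushed it back to its starting position.
5. Turned the sleeve back to 0.

**Last checks:**
- **Plates:** the final top and side pictures show all three upright in the slots and the stand empty.
- **Meter:** just before the shutter step it measured about 2–3 mm from the pad's centre, with 22 mm to spare. It still looks well inside the rim in the final pictures, and I saw no sign that it had been knocked.
- **Knob and sleeve:** the knob is home and the pointer is on 0.
- **Jar, bottle and beaker:** they appear undisturbed.
- **Robot:** it had let go of everything and backed away before hand-in.

**Disagreements:** no check failed. The top camera's sideways (y) readings were about 3 mm off the wrist camera's. The wrist readings of the slots also needed about 1.5–2 mm of correction before each plate went in.

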